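# Close the clean jars with the lids from the stack

### The job

Close the four clean glass jars: take the stack of lids in the orange tray apart and set each lid on the jar of its own size, plug inside the mouth and flange flat on the rim all round. Leave the jars upright where they stand, and do not disturb the bottle and the tissue roll.

Things in the scene. Friction and masses are not known exactly. Their poses are not given: they have to be found in the camera images.
- lid_xl_mid (a point): The largest white plastic plug lid, 22 mm high: flange 67 mm across, 12 mm thick; below it a plug 10 mm deep, tapering from 49 mm to 41 mm at its flat foot. It lies lowest in the stack, in the middle (within 15 mm) of a fixed orange tray, 180 x 180 mm, floor 4 mm thick, rim 24 mm high, plug down. Point: the lid's centre, 11 mm over its foot; z: its axis, up.
- lid_l_mid (a point): The second-largest white plastic plug lid, 22 mm high: flange 58 mm across, 12 mm thick; below it a plug 10 mm deep, tapering from 40 mm to 32 mm at its flat foot. It lies on the largest lid, within 3 mm of centre, plug down. Point: the lid's centre, 11 mm over its foot; z: its axis, up.
- lid_m_mid (a point): The second-smallest white plastic plug lid, 22 mm high: flange 49 mm across, 12 mm thick; below it a plug 10 mm deep, tapering from 31 mm to 23 mm at its flat foot. It lies on the second-largest, within 3 mm of centre, plug down. Point: the lid's centre, 11 mm over its foot; z: its axis, up.
- lid_s_mid (a point): The smallest white plastic plug lid, 22 mm high: flange 40 mm across, 12 mm thick; below it a plug 10 mm deep, tapering from 22 mm to 14 mm at its flat foot. It lies on top of the stack of four, within 3 mm of centre, plug down. Point: the lid's centre, 11 mm over its foot; z: its axis, up.
- jar_xl_mouth (a point): The largest of four loose, empty, upright, straight-sided amber glass jars: 59 mm outside, 53 mm inside, 105 mm high. Point: centre of its open mouth, level with the rim; z: its axis, up. Takes the largest lid (flange overhangs 4 mm all round, plug has 2 mm play); when home the lid's centre is 1 mm above this point.
- jar_l_mouth (a point): The second-largest of four loose, empty, upright, straight-sided amber glass jars: 50 mm outside, 44 mm inside, 88 mm high. Point: centre of its open mouth, level with the rim; z: its axis, up. Takes the second-largest lid (flange overhangs 4 mm all round, plug has 2 mm play); when home the lid's centre is 1 mm above this point.
- jar_m_mouth (a point): The second-smallest of four loose, empty, upright, straight-sided amber glass jars: 41 mm outside, 35 mm inside, 71 mm high. Point: centre of its open mouth, level with the rim; z: its axis, up. Takes the second-smallest lid (flange overhangs 4 mm all round, plug has 2 mm play); when home the lid's centre is 1 mm above this point.
- jar_s_mouth (a point): The smallest of four loose, empty, upright, straight-sided amber glass jars: 32 mm outside, 26 mm inside, 54 mm high. Point: centre of its open mouth, level with the rim; z: its axis, up. Takes the smallest lid (flange overhangs 4 mm all round, plug has 2 mm play); when home the lid's centre is 1 mm above this point.
- bottle: Bystander: a loose, closed, milky plastic bottle with a white cap, 66 mm across and 150 mm high, standing near the tray. Origin at the centre of its underside, z up.
- tissue_roll: Bystander: a loose roll of paper tissue standing on end, 104 mm across, 100 mm high, near the tray on the robot's side. Origin at the centre of its underside, z up. (A fixed blue tube rack, about 90 mm high with its tubes, stands to the far left of the jars.)
Not all that is in view belongs to the job. Leave any turquoise look-alike of the part that bears lid_s_mid alone.

How it is judged:
At the end, for the whole second after the job is handed in: Every lid is on the jar of its own size: its centre within 8 mm of the jar's axis and between 3 mm below and 5 mm above the mouth point, lid tilted under 5 degrees; every jar upright (under 3.4 degrees) within 40 mm of where it began; lids and jars released and at rest (horizontal distance between lid_xl_mid and jar_xl_mouth below 0.008 m and z of lid_xl_mid in the frame of jar_xl_mouth between -0.003 and 0.005 m and angle between each of lid_xl_mid, lid_l_mid, lid_m_mid, lid_s_mid's own z axis and vertical below 0.09 rad and angle between each of jar_xl_mouth, jar_l_mouth, jar_m_mouth, jar_s_mouth's own z axis and vertical below 0.06 rad and distance of each of jar_xl_mouth, jar_l_mouth, jar_m_mouth, jar_s_mouth from where it was at the start of the episode below 0.04 m and linear speed of each of lid_xl, jar_xl, lid_l, jar_l, lid_m, jar_m, lid_s, jar_s below 0.02 m/s and horizontal distance between lid_l_mid and jar_l_mouth below 0.008 m and z of lid_l_mid in the frame of jar_l_mouth between -0.003 and 0.005 m and horizontal distance between lid_m_mid and jar_m_mouth below 0.008 m and z of lid_m_mid in the frame of jar_m_mouth between -0.003 and 0.005 m and horizontal distance between lid_s_mid and jar_s_mouth below 0.008 m and z of lid_s_mid in the frame of jar_s_mouth between -0.003 and 0.005 m); the robot touches nothing.
It fails at once if the bottle is pushed away or knocked over (distance of bottle from where it was at the start of the episode above 0.03 m or angle between bottle's own z axis and vertical above 0.4 rad).
It fails at once if the tissue roll is pushed away or knocked over (distance of tissue_roll from where it was at the start of the episode above 0.03 m or angle between tissue_roll's own z axis and vertical above 0.4 rad).
It fails at once if a jar is knocked over (angle between any of jar_xl_mouth, jar_l_mouth, jar_m_mouth, jar_s_mouth's own z axis and vertical above 0.5 rad).
It also fails if it takes over 106 s, if anything falls off the work surface, if the arm or the gripper's body presses on something with over 40 N, if the wrist force passes 120 N, or if a joint passes its speed limit or range.

### The arm

A 6-joint arm with a two-finger parallel gripper is mounted at the origin on the work surface. World frame = base frame: x ahead of the robot, y to its left, z up, the work surface at z = 0. Lengths are in m, angles in rad, forces in N, time in s.
With the tool pointing down it reaches from about 0.3 to 0.85 m from the base axis. Payload 4.2 kg.
Tool frame: the origin (TCP) lies at the very end of the fingers, on their centre line; the grasp point (between the pads) lies 19 mm behind it; x points along the fingers, y is the direction in which the jaws open and shut, and the axes are right-handed (so a half turn about x gives the same grasp; the last joint's range is limited). The gripper opens to 91 mm and grips with 3 to 60 N. Pads are 32 mm wide; open, the fingers measure 118 mm over their backs; the gripper's body (76 mm by 178 mm) begins 60 mm behind the grasp point.
Start: joints at [-1.286, 0.32, 1.565, -0, 1.257, -0.02], TCP at [0.173, -0.549, 0.184] pointing down, gripper open.
Joint ranges: [-3.11, 3.11], [-0.84, 2.01], [0.21, 2.61], [-1.34, 4.49], [0.05, 2.63], [-2.56, 2.56]. Speed limits (rad/s): [2.57, 2.57, 3.14, 3.14, 3.14, 3.14].

### API

Orientations are given as a unit quaternion [w, x, y, z].
In Python, from plant import arm, cams, find_in, silhouettes gives the robot as it stands.
- The arm moves only by the tool send_rows, never from a script. Its argument "commands" is text: rows parted by semicolons, each of 4 numbers parted by spaces: the shift along the world's x, y, z in mm, then the turn about the world's z in degrees. In form: x y z twist; .... A call has 1 to 12 rows; each row shifts and turns the commanded pose from where the row before left it; what a row does not reach is not made up. A row lasts 1/8 s, in which the tool goes at most 62.5 mm and 10.7 degrees, less where a joint would pass 70% of its speed; a pose out of reach is approached as far as the arm can. A call is refused whole if a number of a shift passes 62.5 or a number of a turn 10.7, either way. A call with a gripper value outside its range is refused whole. "hand" is the opening, from 0 (shut) to 1 (fully open), set as the call begins (left out, the last holds). The fingers move at their own pace and stop on an object; "force" is the grip in N (left out, the last holds). Time passes only in rows, so rows that do not move let the fingers close. It gives the time, the measured TCP pose, the force and the opening at its end, in the units of the state.
- arm.observe(): the state, without advancing time (a new reading comes with each control period).
- cams.snapshot(name): name is "side" or "top"; returns the picture (384x512x3 uint8, blue, green, red); there is no depth.
- cams.get_calibration(name): a dict with "camera_matrix" (3x3 intrinsics, pixels), "world_from_camera" (4x4, takes a point from camera to world coordinates). Camera axes: x right, y down, z forward; pixel columns grow to the right and rows downward; lengths in m; the calibration is good to about 2 mm. A picture is of the moment at which its call begins. get_calibration takes no time and is no camera call.
- arm.close_job(): hands the job in, once; it reports no verdict.
Trained networks look in the newest picture that a camera, given by its name, has taken for a name from the list of things; names that differ only in an ending like _2 or _b are one class to them, and where a whole thing is asked for, a point or a joint stands for the part that bears it (a point fixed in the world has none). Each returns a list of dicts, best first, with "confidence" (0 to 1); they miss things now and then, are a little off and sometimes report something else, mostly with a low value. They report only what shows in the picture. A call takes as long as a camera call. They do not tell look-alikes from the thing itself.
- find_in(camera, thing): "rect" ([left, top, right, bottom] in pixels, round what is visible of it).
- silhouettes(camera, thing): "mask" (384x512 bool, what is visible of it) and "rect" ([left, top, right, bottom] in pixels, round what is visible of it).
The state is a dict: "time": time; "joints": joint angles; "dq": joint speeds; "joint_torque": joint torques, N m; "ee_pos": TCP position; "eef_rot": TCP orientation; "contact_force": force on the tool from outside, world axes, zero at the start; "wrist_torque": the same for the moment, N m; "gripper_width": finger opening in m.
Only numpy, scipy, OpenCV 4.12 (cv2) and the standard library are available. Lean on these libraries where they do the work, as an engineer would, in place of code of your own. Each camera call takes 0.05 s, during which the arm holds its last target.

## Working session

There is one attempt and no reset: what is moved stays moved. The work goes in short steps, Python scripts to look and compute and a tool call to move; the robot and the scene stay as the last step left them, time stands still between calls to the robot, and variables do not carry over. Pictures are saved under pics/ and viewed, and the job is handed in when it is done.

Besides the shell and the picture viewer there is one more tool, called after "Request:" as name(argument=value, ...), one argument or row to a line, values as JSON. send_rows: Moves the arm, as the interface text tells. Its arguments: {"type":"object","properties":{"commands":{"type":"string"},"hand":{"type":"number"},"force":{"type":"number"}},"required":["commands"]}

```bash
ls; mkdir -p pics
python3 - <<'E'
from plant import arm,cams,find_in,silhouettes
import cv2
print(arm.observe())
for n in("side","top"):
    im=cams.snapshot(n); cv2.imwrite(f"pics/{n}0.png",im)
    c=cams.get_calibration(n); print(n,c)
E
```

```text
pics
{'time': 0.0, 'joints': array([-1.28600175e+00,  3.20285512e-01,  1.56569627e+00,  2.45476014e-05,
        1.25739698e+00, -2.00451805e-02]), 'dq': array([ 6.55006083e-04, -1.11130242e-06, -1.20821537e-03,  8.09060777e-05,
       -1.76157222e-04,  1.20706377e-03]), 'joint_torque': array([ 3.70070105e-03, -4.12459660e+01, -2.31973547e+01,  7.30953366e-02,
        4.58208472e-02, -1.35664022e-04]), 'ee_pos': array([ 0.17240443, -0.5479469 ,  0.18311731]), 'eef_rot': array([-0.10673056, -0.69883394, -0.10798466,  0.69898428]), 'contact_force': array([ 0.09248862, -0.23954687,  1.09950373]), 'wrist_torque': array([0.02220169, 0.03806333, 0.01159699]), 'gripper_width': 0.09123227544707119}
side {'camera_matrix': array([[372.83069827,   0.        , 262.69798858],
       [  0.        , 372.83069827, 192.60616738],
       [  0.        ,   0.        ,   1.        ]]), 'world_from_camera': array([[-0.68875733, -0.52496889,  0.500021  ,  0.07623813],
       [-0.72491803,  0.48883127, -0.48532241,  0.34273661],
       [ 0.01035327, -0.69674361, -0.71724553,  0.72040675],
       [ 0.        ,  0.        ,  0.        ,  1.        ]])}
top {'camera_matrix': array([[398.10631048,   0.        , 260.96793824],
       [  0.        , 398.10631048, 188.72707865],
       [  0.        ,   0.        ,   1.        ]]), 'world_from_camera': array([[-0.0055698 , -0.99549539,  0.09464617,  0.38443099],
       [-0.99982849,  0.00721566,  0.01705629, -0.10360936],
       [-0.0176624 , -0.09453494, -0.99536485,  1.16945178],
       [ 0.        ,  0.        ,  0.        ,  1.        ]])}
```

View pics/side0.png

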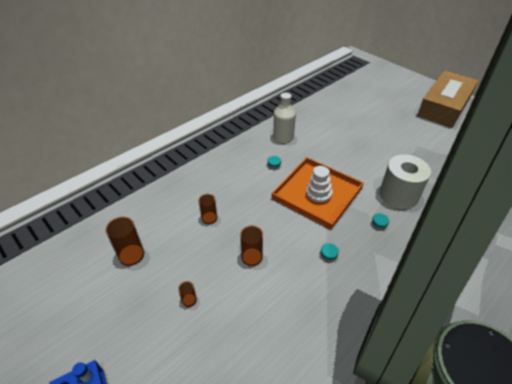

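View pics/top0.png

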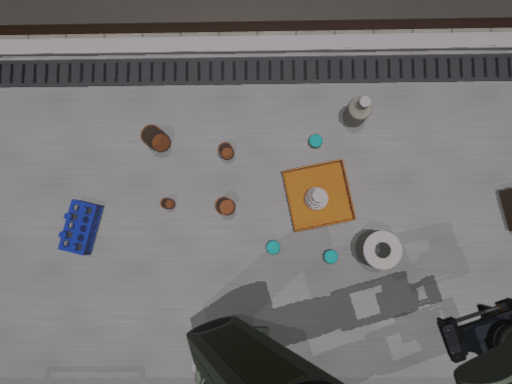

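```bash
cat > h.py <<'E'
from plant import arm,cams,find_in,silhouettes
import numpy as np,cv2
C={n:cams.get_calibration(n) for n in("side","top")}
def ray(n,u,v):
    K=C[n]["camera_matrix"];T=C[n]["world_from_camera"]
    d=T[:3,:3]@np.linalg.inv(K)@np.array([u,v,1.]);return T[:3,3],d
def atz(n,u,v,z):
    o,d=ray(n,u,v);return o+d*(z-o[2])/d[2]
def proj(n,P):
    T=C[n]["world_from_camera"];K=C[n]["camera_matrix"]
    P=np.atleast_2d(P);p=(P-T[:3,3])@T[:3,:3]@K.T;return p[:,:2]/p[:,2:]
def tri(uvs):
    A=np.zeros((3,3));b=np.zeros(3)
    for n,u,v in uvs:
        o,d=ray(n,u,v);d/=np.linalg.norm(d);M=np.eye(3)-np.outer(d,d);A+=M;b+=M@o
    return np.linalg.solve(A,b)
E
python3 - <<'E'
from h import *
for n in("side","top"):
    cams.snapshot(n)
    for t in "lid_xl_mid lid_l_mid lid_m_mid lid_s_mid jar_xl_mouth jar_l_mouth jar_m_mouth jar_s_mouth bottle tissue_roll".split():
        print(n,t,[(np.round(r["rect"]).astype(int).tolist(),round(r["confidence"],2)) for r in find_in(n,t)][:4])
E
```

```text
side lid_xl_mid [([310, 187, 330, 206], 0.69)]
side lid_l_mid [([306, 182, 331, 197], 0.71)]
side lid_m_mid [([311, 175, 326, 186], 0.58)]
side lid_s_mid [([321, 245, 339, 259], 0.67), ([374, 211, 387, 229], 0.45)]
side jar_xl_mouth [([106, 215, 146, 267], 0.98), ([308, 184, 332, 196], 0.72)]
side jar_l_mouth [([238, 226, 264, 268], 0.67)]
side jar_m_mouth [([199, 193, 220, 221], 0.82)]
side jar_s_mouth [([179, 282, 198, 306], 0.89)]
side bottle [([277, 97, 297, 144], 0.74), ([308, 174, 329, 188], 0.52), ([197, 196, 218, 223], 0.52)]
side tissue_roll [([383, 152, 432, 209], 0.82)]
top lid_xl_mid [([304, 193, 319, 210], 0.4)]
top lid_l_mid [([216, 141, 234, 157], 0.34)]
top lid_m_mid [([310, 201, 320, 203], 0.58)]
top lid_s_mid [([307, 134, 322, 148], 0.72), ([311, 188, 326, 201], 0.66), ([266, 239, 281, 254], 0.64), ([323, 248, 336, 264], 0.6)]
top jar_xl_mouth []
top jar_l_mouth [([212, 193, 235, 213], 0.87), ([309, 193, 321, 206], 0.39)]
top jar_m_mouth [([218, 143, 233, 154], 0.78)]
top jar_s_mouth [([156, 194, 174, 209], 0.67)]
top bottle [([342, 100, 372, 124], 0.98)]
top tissue_roll [([354, 229, 403, 272], 0.87)]
```

The white stack is at top (317,197) and side (320,185). The turquoise discs at top (316,141), (273,247) and (331,256) are decoys. The amber jars at top are XL (155,138), L (226,206), M (226,152) and S (168,204). I'll check this in close crops.

Run:
```python
import cv2,numpy as np
t=cv2.imread("pics/top0.png");s=cv2.imread("pics/side0.png")
def c(im,x0,y0,x1,y1,k,out): cv2.imwrite(out,cv2.resize(im[y0:y1,x0:x1],None,fx=k,fy=k,interpolation=cv2.INTER_CUBIC))
c(s,270,145,380,235,7,"pics/c_side_stack.png")
c(t,275,150,365,240,6,"pics/c_top_stack.png")
c(t,130,110,250,220,5,"pics/c_top_jars.png")
c(s,90,180,280,315,4,"pics/c_side_jars.png")
```

```text
(no output)
```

View pics/c_side_stack.png

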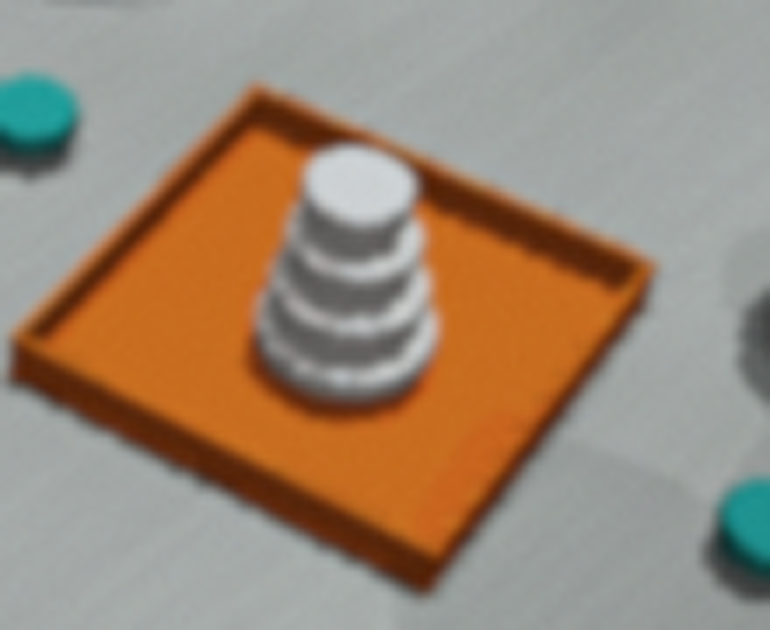

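View pics/c_top_stack.png

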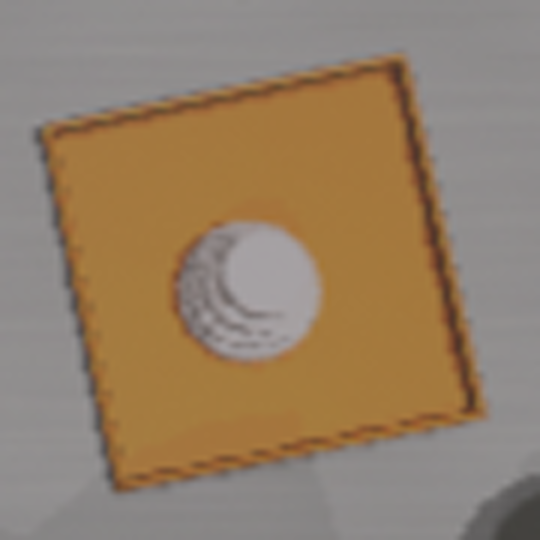

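View pics/c_top_jars.png

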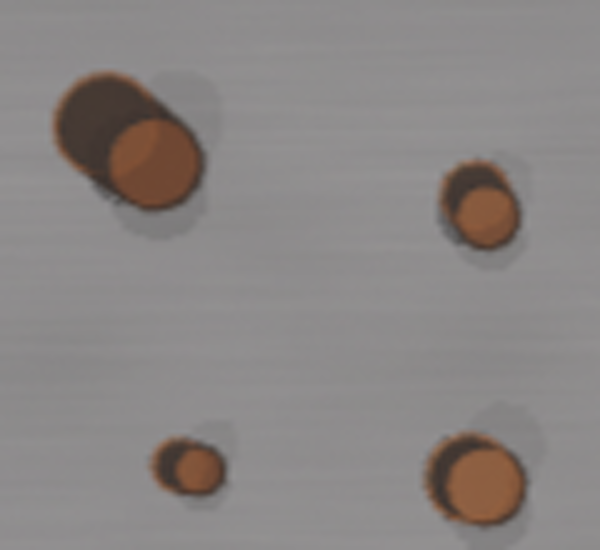

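View pics/c_side_jars.png

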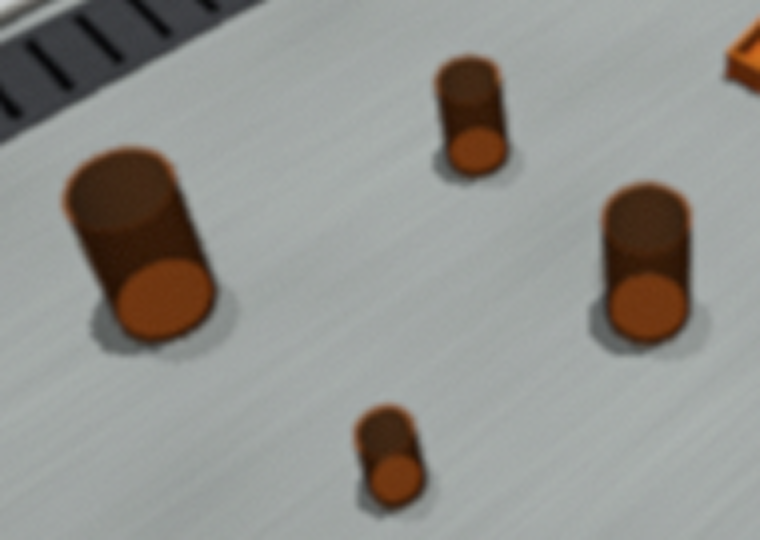

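Crops confirm: stack of four white lids on the tray; smallest at top-crop (268,268); four open amber jars, mouths at the dark ends. Fit models to both views.

```bash
cat >> h.py <<'E'
from scipy.optimize import minimize
def circ(x,y,z,r,n=48):
    a=np.linspace(0,2*np.pi,n,endpoint=False);return np.c_[x+r*np.cos(a),y+r*np.sin(a),np.full(n,z)]
S=8
def render(n,rings):
    m=np.zeros((384*S,512*S),np.uint8)
    return m
def soft(n,rings,box):
    """hull of rings, antialiased within box (x0,y0,x1,y1)"""
    x0,y0,x1,y1=box
    p=proj(n,np.vstack(rings));p=((p+0.5-[x0,y0])*S)
    m=np.zeros(((y1-y0)*S,(x1-x0)*S),np.uint8)
    h=cv2.convexHull(np.round(p*16).astype(np.int32)[:,None])
    cv2.fillConvexPoly(m,h,255,shift=4)
    return cv2.resize(m,(x1-x0,y1-y0),interpolation=cv2.INTER_AREA)/255.
def fit(fun,x0,step):
    n=len(x0);sim=np.vstack([x0]+[np.array(x0)+np.eye(n)[i]*step[i] for i in range(n)])
    return minimize(fun,x0,method="Nelder-Mead",options=dict(initial_simplex=sim,xatol=1e-5,fatol=1e-3,maxiter=600))
E
cat > jars.py <<'E'
from h import *
J={"xl":(59,105,(155,138),(126,241)),"l":(50,88,(226,206),(251,246)),"m":(41,71,(226,152),(208,208)),"s":(32,54,(168,203),(188,294))}
def amask(im):
    lab=cv2.cvtColor(im,cv2.COLOR_BGR2LAB).astype(float)
    b=np.hypot(lab[:,:,1]-128,lab[:,:,2]-128)
    return b
def run(ims):
    R={}
    for k,(D,H,ct,cs) in J.items():
        r=D/2000
        obs={}
        for n,c in(("top",ct),("side",cs)):
            w=42;box=(max(c[0]-w,0),max(c[1]-w,0),min(c[0]+w,512),min(c[1]+w,384))
            if k in"lmxls": box=(c[0]-w//2-8,c[1]-36,c[0]+w//2+8,c[1]+36)
            b=amask(ims[n])[box[1]:box[3],box[0]:box[2]]
            obs[n]=(np.clip((b-5)/4,0,1),box)
        def loss(p,ns=("top","side"),h=None):
            x,y=p[:2];hh=p[2] if len(p)>2 else H/1000
            return sum(((soft(n,[circ(x,y,0,r),circ(x,y,hh,r)],obs[n][1])-obs[n][0])**2).sum() for n in ns)
        g=atz("top",*ct,H/2000)[:2]
        f=fit(loss,[*g,H/1000],[.006,.006,.01]);ft=fit(lambda p:loss(p,("top",)),g,[.006,.006]);fs=fit(lambda p:loss(p,("side",)),g,[.006,.006])
        print(k,"joint",f.x.round(4),round(f.fun,1),"top",ft.x.round(4),round(ft.fun,1),"side",fs.x.round(4),round(fs.fun,1))
        R[k]=f.x
    return R
if __name__=="__main__":
    run({n:cv2.imread(f"pics/{n}0.png") for n in("top","side")})
    # silhouettes check
    for n in("top","side"):
        cams.snapshot(n)
        for k in J:
            for s in silhouettes(n,f"jar_{k}_mouth")[:1]:
                ys,xs=np.nonzero(s["mask"]);print(n,k,round(s["confidence"],2),xs.mean().round(1),ys.mean().round(1),len(xs))
E
python3 jars.py
```

```text
xl joint [0.6395 0.2161 0.1049] 157.6 top [0.6382 0.2176] 79.8 side [0.6409 0.2155] 53.6
l joint [0.4448 0.0173 0.0885] 81.3 top [0.4441 0.0186] 21.1 side [0.446  0.0163] 42.8
m joint [0.6047 0.0169 0.0709] 63.4 top [0.604  0.0177] 22.1 side [0.6063 0.0156] 31.5
s joint [0.4549 0.1863 0.0547] 57.1 top [0.4539 0.1874] 16.3 side [0.4568 0.1855] 26.9
top xl 0.77 154.7 137.5 573
top l 0.58 224.3 205.5 294
top m 0.63 225.4 150.1 206
top s 0.19 307.3 202.8 40
side xl 0.65 124.7 240.4 1324
side l 0.96 251.4 244.9 814
side m 0.95 207.6 208.8 492
side s 0.54 187.0 293.7 404
```

```bash
cat > stack.py <<'E'
from h import *
L={"xl":(67,49,41,4),"l":(58,40,32,26),"m":(49,31,23,48),"s":(40,22,14,70)}
def lidmask(n,x,y,z0,k,box):
    D,a,b,_=L[k]
    m=soft(n,[circ(x,y,z0+.010,D/2000),circ(x,y,z0+.022,D/2000)],box)
    p=soft(n,[circ(x,y,z0,b/2000),circ(x,y,z0+.010,a/2000)],box)
    return np.maximum(m,p)
def white(im):
    lab=cv2.cvtColor(im,cv2.COLOR_BGR2LAB).astype(float)
    return lab
def run(ims,keys,boxes):
    obs={}
    for n,box in boxes.items():
        x0,y0,x1,y1=box;lab=white(ims[n])[y0:y1,x0:x1]
        c=np.hypot(lab[:,:,1]-128,lab[:,:,2]-128)
        obs[n]=np.clip((30-c)/20,0,1)
    def model(n,p):
        m=0
        for i,k in enumerate(keys): m=np.maximum(m,lidmask(n,p[2*i],p[2*i+1],L[k][3]/1000+(p[-1] if len(p)%2 else 0),k,boxes[n]))
        return m
    loss=lambda p,ns:sum(((model(n,p)-obs[n])**2).sum() for n in ns)
    b=boxes["top"];g=atz("top",(b[0]+b[2])/2,(b[1]+b[3])/2,.04)[:2]
    for ns in(("top","side"),("top",),("side",)):
        f0=fit(lambda p:loss(np.tile(p,len(keys)),ns),g,[.006,.006])
        x=np.tile(f0.x,len(keys))
        f=fit(lambda p:loss(p,ns)+ .0*0,x,[.003]*len(x)) if len(keys)>1 else f0
        print(ns,"common",f0.x.round(4),round(f0.fun,1),dict(zip(keys,f.x.reshape(-1,2).round(4).tolist())),round(f.fun,1))
    f=fit(lambda p:loss(np.r_[np.tile(p[:2],len(keys)),p[2]],("top","side")),[*g,0.],[.006,.006,.01]); print("with dz",f.x.round(4))
    return obs
if __name__=="__main__":
    run({n:cv2.imread(f"pics/{n}0.png") for n in("top","side")},["xl","l","m","s"],{"top":(298,180,335,216),"side":(302,162,336,206)})
    im=cv2.imread("pics/top0.png")
    # top lid: bright disc in both
    for n,box in(("top",(298,180,335,216)),("side",(302,160,336,200))):
        g=cv2.cvtColor(cv2.imread(f"pics/{n}0.png"),cv2.COLOR_BGR2GRAY)[box[1]:box[3],box[0]:box[2]].astype(int)
        print(n,g.max())
    s=arm.observe();w,x,y,z=s["eef_rot"]
    print("jaw axis",[2*(x*y-w*z),1-2*(x*x+z*z),2*(y*z+w*x)])
    for nm,t,sd,r,h in(("roll",(382,250),(406,168),.052,.1),("bottle",(363,102),(286,97),.033,.15)): print(nm,tri([("top",*t),("side",*sd)]).round(3))
E
python3 stack.py
```

```text
('top', 'side') common [ 0.4672 -0.2422] 109.4 {'xl': [0.4665, -0.2424], 'l': [0.4657, -0.2388], 'm': [0.4675, -0.2394], 's': [0.4711, -0.2427]} 82.2
('top',) common [ 0.4656 -0.2423] 1.1 {'xl': [0.4656, -0.2423], 'l': [0.4657, -0.2421], 'm': [0.4657, -0.2422], 's': [0.4658, -0.2422]} 1.1
('side',) common [ 0.4688 -0.2431] 89.9 {'xl': [0.4679, -0.2434], 'l': [0.4645, -0.2374], 'm': [0.4681, -0.2402], 's': [0.4719, -0.244]} 71.9
with dz [ 0.4665 -0.2413  0.0024]
top 163
side 209
jaw axis [np.float64(0.3001296762070762), np.float64(-0.9538984010480447), np.float64(0.00013393214441034806)]
roll [ 0.325 -0.403  0.098]
bottle [ 0.707 -0.355  0.147]
```

Request:
send_rows(
  commands="33 34 20 0; 33 34 0 0; 33 34 0 0; 33 34 0 0; 33 34 0 0; 33 34 0 0; 33 34 0 0; 33 34 0 0; 31 33 0 0; 0 0 0 0; 0 0 0 0",
  hand=1,
  force=15,
)

```text
time: 3.08
ee_pos: [0.4672, -0.2437, 0.2039]
eef_rot: [-0.108, -0.699, -0.107, 0.699]
contact_force: [0.3, 0.2, -0.9]
gripper_width: 0.0912
```

Request:
send_rows(
  commands="0 1 -40 0; 0 0 -40 0; 0 0 -30 0; 0 0 -19 0; 0 0 0 0; 0 0 0 0",
)

```text
time: 3.82
ee_pos: [0.4678, -0.2435, 0.0759]
eef_rot: [0.107, 0.699, 0.107, -0.699]
contact_force: [0.6, -0.3, -0.2]
gripper_width: 0.091
```

Run:
```python
from h import *
print(arm.observe()["ee_pos"])
o=[]
for n,b in(("top",(270,150,370,250)),("side",(260,100,380,200))):
    im=cams.snapshot(n);o.append(cv2.resize(im[b[1]:b[3],b[0]:b[2]],(400,400),interpolation=cv2.INTER_CUBIC))
cv2.imwrite("pics/g1.png",np.hstack(o))
```

```text
[ 0.46777374 -0.24350954  0.07590604]
```

View pics/g1.png

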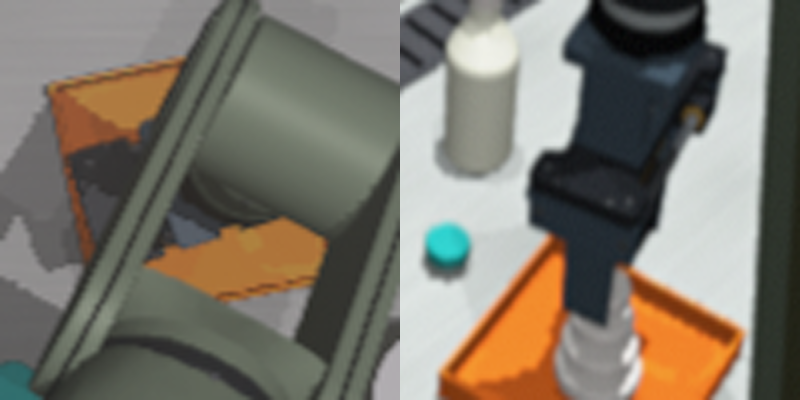

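The side view shows the near finger in front of the top lid, with its tip ending just above the second lid's flange. Closing now.

Request:
send_rows(
  commands="0 0 -1 0; 0 0 0 0; 0 0 0 0; 0 0 0 0; 0 0 0 0; 0 0 0 0; 0 0 0 0; 0 0 0 0",
  hand=0,
  force=15,
)

```text
time: 4.92
ee_pos: [0.4676, -0.2425, 0.074]
eef_rot: [0.107, 0.699, 0.107, -0.699]
contact_force: [0.3, 0.0, -0.0]
gripper_width: 0.0137
```

Run:
```python
from h import *
s=arm.observe();print(s["ee_pos"],s["gripper_width"])
o=[]
for n,b in(("top",(270,150,370,250)),("side",(260,110,380,230))):
    im=cams.snapshot(n);o.append(cv2.resize(im[b[1]:b[3],b[0]:b[2]],(400,400),interpolation=cv2.INTER_CUBIC))
cv2.imwrite("pics/g2.png",np.hstack(o))
```

```text
[ 0.46756343 -0.24252025  0.07397166] 0.013742991874968809
```

View pics/g2.png

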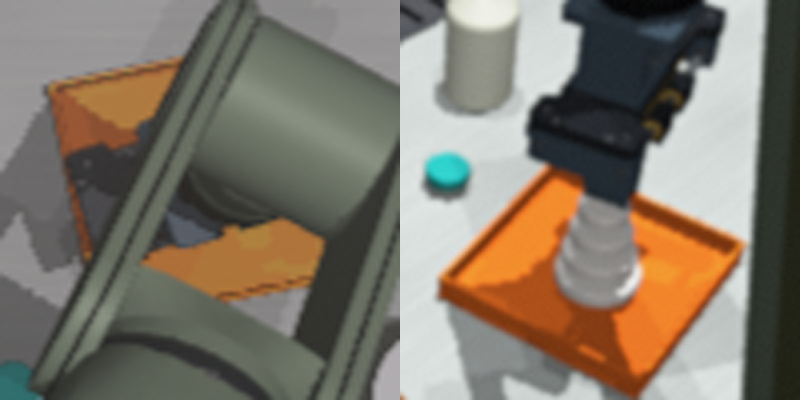

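Run:
```python
from h import *
im=cams.snapshot("side");b=(290,130,350,205)
for z in(.074,.092,.026): print(z,proj("side",[.4676,-.2425,z]))
cv2.imwrite("pics/g3.png",cv2.resize(im[b[1]:b[3],b[0]:b[2]],None,fx=8,fy=8,interpolation=cv2.INTER_CUBIC))
```

```text
0.074 [[321.1916423  176.34089282]]
0.092 [[322.07795235 171.08982098]]
0.026 [[318.94257517 189.66581564]]
```

View pics/g3.png

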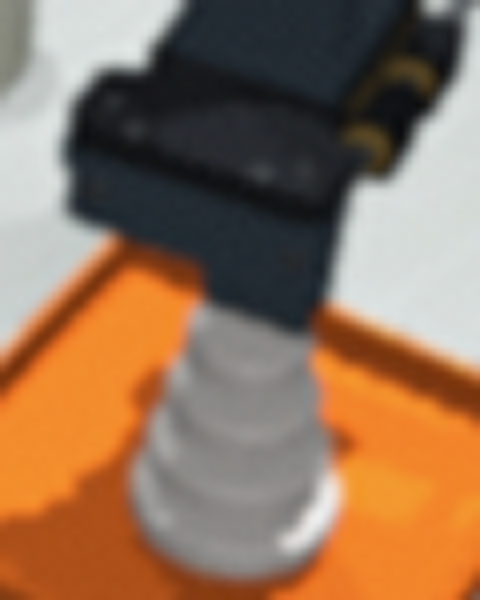

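Run:
```python
from h import *
c=np.array([.4676,-.2425]);j=np.array([.3,-.954]);p=np.array([.954,.3])
for d in(.007,.018,.0455,.059):
  for z in(.074,.092):
    print(d,z,[proj("side",[*(c-j*d+p*s),z])[0].round(1).tolist() for s in(-.016,.016)])
```

```text
0.007 0.074 [[326.0, 180.2], [314.3, 175.8]]
0.007 0.092 [[327.0, 174.9], [315.1, 170.6]]
0.018 0.074 [[324.3, 182.8], [312.5, 178.5]]
0.018 0.092 [[325.3, 177.6], [313.3, 173.2]]
0.0455 0.074 [[320.0, 189.7], [308.0, 185.1]]
0.0455 0.092 [[320.9, 184.4], [308.7, 179.9]]
0.059 0.074 [[317.8, 193.2], [305.8, 188.5]]
0.059 0.092 [[318.7, 187.9], [306.5, 183.3]]
```

Request:
send_rows(
  commands="0 0 20 0; 0 0 20 0; 0 0 10 0; 0 0 0 0; 0 0 0 0",
)

```text
time: 5.7
ee_pos: [0.467, -0.2423, 0.1232]
eef_rot: [-0.107, -0.699, -0.108, 0.699]
contact_force: [-0.3, 0.4, 0.3]
gripper_width: 0.0007
```

Run:
```python
from h import *
s=arm.observe();print(s["ee_pos"],s["gripper_width"],s["contact_force"],s["joints"])
for n,b in(("side",(270,90,370,205)),("top",(250,120,400,300))):
    im=cams.snapshot(n)
    cv2.imwrite(f"pics/g4{n}.png",cv2.resize(im[b[1]:b[3],b[0]:b[2]],None,fx=5,fy=5,interpolation=cv2.INTER_CUBIC)[:600])
```

```text
[ 0.46704072 -0.24226043  0.12322432] 0.0007137965692017097 [-0.32910558  0.40755425  0.31687912] [-5.00308593e-01  2.91830334e-01  1.76814133e+00 -9.27330513e-05
  1.08301073e+00  7.65756478e-01]
```

View pics/g4side.png

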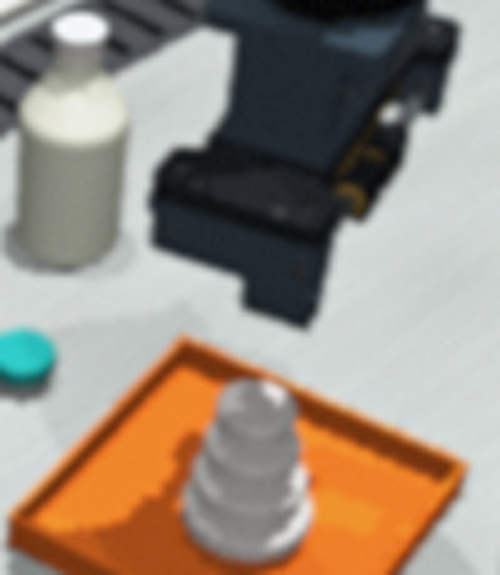

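View pics/g4top.png

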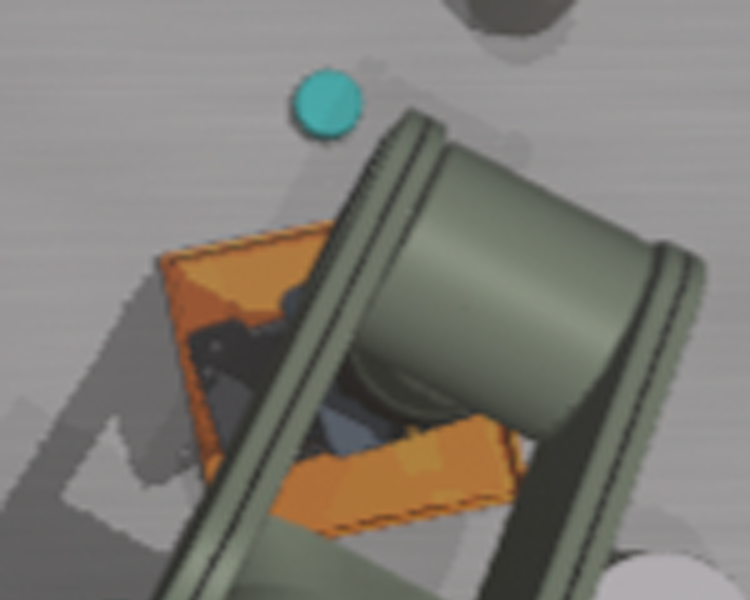

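Run:
```python
from h import *
from scipy.optimize import least_squares
j=np.array([.3,-.954]);p=np.array([.954,.3])
def loc(c,A,B,d):
    A=np.array(A);B=np.array(B)
    def f(q):
        z,s1,s2=q
        r=np.vstack([[*(np.array(c)-j*d+p*s1),z],[*(np.array(c)-j*d+p*s2),z]])
        return (proj("side",r)-[A,B]).ravel()
    r=least_squares(f,[.1,-.016,.016]);return r.x.round(4),r.cost
print(loc([.467,-.2423],(331,155.4),(318.6,151.6),.0135))
print(loc([.467,-.2423],(331,155.4),(318.6,151.6),.0))
print(loc([.4676,-.2425],(330.5,171),(315.5,167.5),.0205))
print(loc([.4678,-.2435],(321.5,180.5),(310.5,176.5),.059))
```

```text
(array([ 0.1604, -0.0183,  0.0125]), np.float64(0.047292928752409924))
(array([ 0.1489, -0.0146,  0.0168]), np.float64(0.04729292875241341))
(array([ 0.1178, -0.026 ,  0.0113]), np.float64(0.7894622557442322))
(array([ 0.1171, -0.0192,  0.0087]), np.float64(0.0012750881374287287))
```

The four lids are untouched. In the side view the finger tips sit about 35–40 mm higher than the reported TCP z. I'll settle this by touching the top of the stack gently with the fingers shut; its height, 92 mm, has been measured.

Request:
send_rows(
  commands="0 0 -20 0; 0 0 -20 0; 0 0 -12 0; 0 0 0 0; 0 0 0 0",
)

```text
time: 6.42
ee_pos: [0.468, -0.2428, 0.0725]
eef_rot: [0.108, 0.699, 0.107, -0.699]
contact_force: [-0.1, 0.8, -0.3]
gripper_width: 0.0004
```

Run:
```python
from h import *
s=arm.observe();print(s["ee_pos"],s["gripper_width"],s["contact_force"])
im=cams.snapshot("side");b=(290,120,350,195)
cv2.imwrite("pics/g5.png",cv2.resize(im[b[1]:b[3],b[0]:b[2]],None,fx=8,fy=8,interpolation=cv2.INTER_CUBIC))
```

```text
[ 0.46804183 -0.24277046  0.07246751] 0.0003865743667770536 [-0.08627138  0.76547399 -0.33750757]
```

View pics/g5.png

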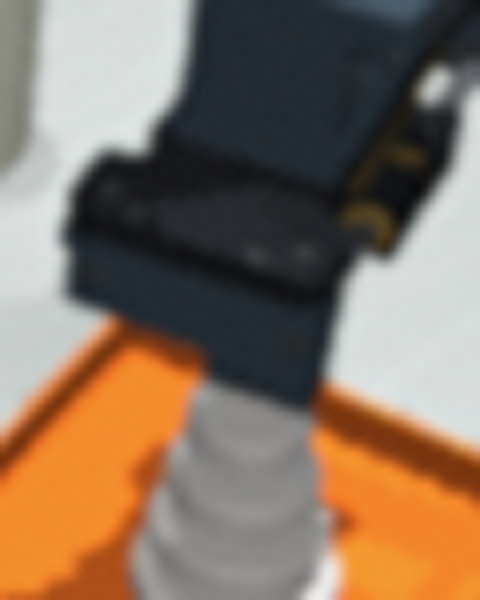

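Request:
send_rows(
  commands="0 0 -4 0; 0 0 -3 0; 0 0 0 0",
)

```text
time: 6.85
ee_pos: [0.4673, -0.2424, 0.0648]
eef_rot: [-0.107, -0.699, -0.107, 0.699]
contact_force: [0.5, -0.3, 0.8]
gripper_width: 0.0005
```

Request:
send_rows(
  commands="0 0 -3 0; 0 0 0 0",
)

```text
time: 7.1
ee_pos: [0.4678, -0.2426, 0.0623]
eef_rot: [0.108, 0.699, 0.107, -0.699]
contact_force: [0.1, -0.2, 3.1]
gripper_width: 0.0004
```

Request:
send_rows(
  commands="0 0 -3 0; 0 0 0 0",
)

```text
time: 7.35
ee_pos: [0.4688, -0.2433, 0.0621]
eef_rot: [0.108, 0.7, 0.106, -0.698]
contact_force: [-3.6, 2.6, 19.9]
gripper_width: 0.0004
```

Contact came at a reported z of about 0.062, so the true tip is reported z + 30 mm. I'll raise, open, and descend to a tip height of about 75 mm.

Request:
send_rows(
  commands="0 0 20 0; 0 0 20 0; 0 0 0 0; 0 0 0 0; 0 0 0 0; 0 0 0 0; 0 0 0 0; 0 0 0 0",
  hand=1,
)

```text
time: 8.35
ee_pos: [0.4675, -0.2425, 0.0989]
eef_rot: [-0.107, -0.699, -0.107, 0.699]
contact_force: [0.3, 0.6, 0.5]
gripper_width: 0.0776
```

Request:
send_rows(
  commands="0 0 -20 0; 0 0 -20 0; 0 0 -14 0; 0 0 0 0; 0 0 0 0",
)

```text
time: 8.98
ee_pos: [0.4681, -0.2428, 0.0455]
eef_rot: [0.108, 0.699, 0.107, -0.699]
contact_force: [0.3, -0.2, -0.1]
gripper_width: 0.0913
```

Run:
```python
from h import *
s=arm.observe();print(s["ee_pos"],s["gripper_width"],s["contact_force"])
im=cams.snapshot("side");b=(290,130,350,205)
cv2.imwrite("pics/g6.png",cv2.resize(im[b[1]:b[3],b[0]:b[2]],None,fx=8,fy=8,interpolation=cv2.INTER_CUBIC))
```

```text
[ 0.46810915 -0.24279221  0.0455322 ] 0.09126075230143901 [ 0.27405289 -0.18257024 -0.10742766]
```

View pics/g6.png

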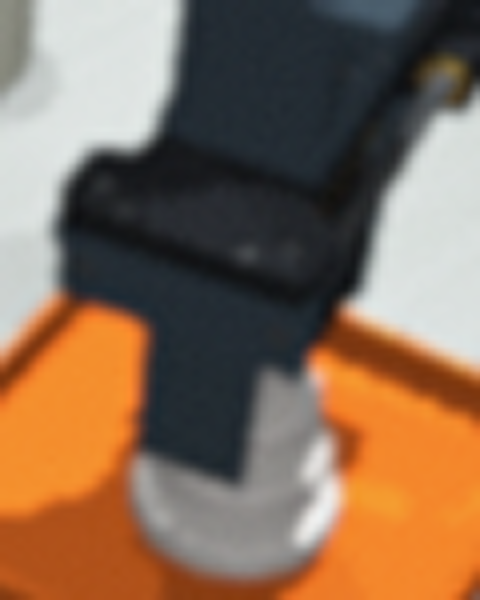

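Request:
send_rows(
  commands="0 0 0 0; 0 0 0 0; 0 0 0 0; 0 0 0 0; 0 0 0 0; 0 0 0 0; 0 0 0 0",
  hand=0,
  force=15,
)

```text
time: 9.9
ee_pos: [0.4676, -0.2425, 0.045]
eef_rot: [0.107, 0.699, 0.107, -0.699]
contact_force: [1.4, -0.4, 0.6]
gripper_width: 0.039
```

Gripped at 39 mm, as expected for the 40 mm lid. Lifting.

Request:
send_rows(
  commands="0 0 10 0; 0 0 30 0; 0 0 40 0; 0 0 40 0; 0 0 0 0; 0 0 0 0",
)

```text
time: 10.65
ee_pos: [0.4671, -0.2423, 0.1648]
eef_rot: [-0.107, -0.699, -0.107, 0.699]
contact_force: [0.6, 0.9, -0.4]
gripper_width: 0.0393
```

Run:
```python
from h import *
s=arm.observe();print(s["ee_pos"],s["gripper_width"],s["contact_force"])
im=cams.snapshot("side");b=(270,90,350,205);cv2.imwrite("pics/side_l1.png",im)
cv2.imwrite("pics/g7.png",cv2.resize(im[b[1]:b[3],b[0]:b[2]],None,fx=5,fy=5,interpolation=cv2.INTER_CUBIC))
```

```text
[ 0.46706986 -0.24225231  0.16478524] 0.03929504347336028 [ 0.57077311  0.88658746 -0.43726049]
```

View pics/g7.png

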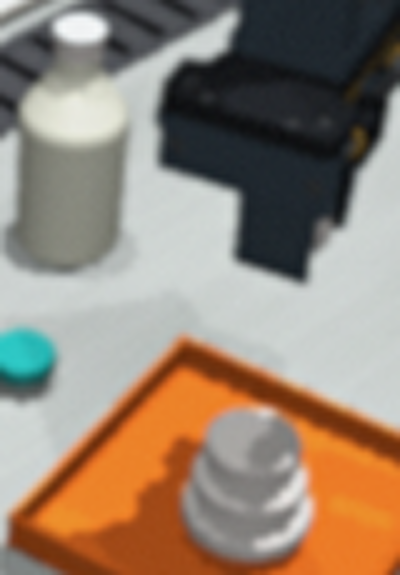

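Request:
send_rows(
  commands="-2 54 0 0; -2 54 0 0; -2 54 0 0; -2 54 0 0; -2 54 0 0; -2 54 0 0; -1 54 0 0; 0 51 0 0; 0 0 -20 0; 0 0 -10 0; 0 0 0 0; 0 0 0 0",
)

```text
time: 12.2
ee_pos: [0.4549, 0.186, 0.1352]
eef_rot: [0.107, 0.699, 0.107, -0.699]
contact_force: [0.3, -0.4, -1.7]
gripper_width: 0.0392
```

Run:
```python
from h import *
s=arm.observe();print(s["ee_pos"],s["gripper_width"],s["contact_force"])
im=cams.snapshot("side");b=(140,200,240,320);cv2.imwrite("pics/side_l2.png",im)
t=cams.snapshot("top");cv2.imwrite("pics/top_l2.png",t);c=(110,150,230,270)
A=cv2.resize(im[b[1]:b[3],b[0]:b[2]],None,fx=4,fy=4,interpolation=cv2.INTER_CUBIC);B=cv2.resize(t[c[1]:c[3],c[0]:c[2]],None,fx=3,fy=4,interpolation=cv2.INTER_CUBIC)
cv2.imwrite("pics/g8.png",np.hstack([A,B]))
```

```text
[0.45490148 0.18596958 0.13520478] 0.03915011968045145 [ 0.28781165 -0.39592835 -1.693737  ]
```

View pics/g8.png

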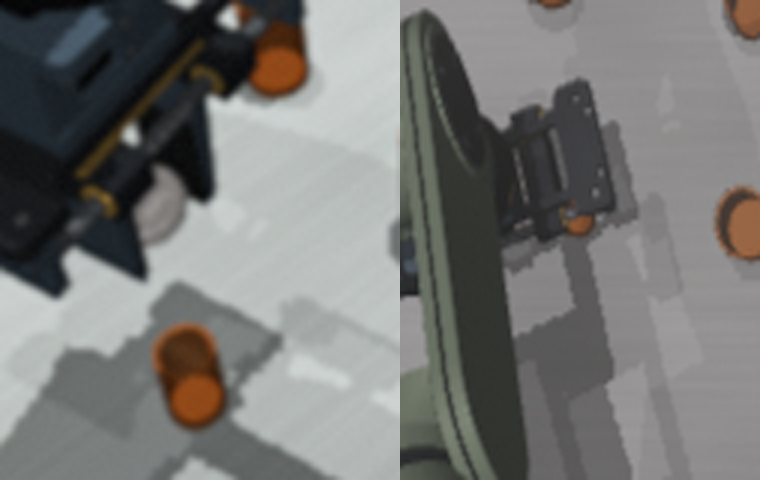

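Run:
```python
from h import *
im=cv2.imread("pics/side_l2.png");b=(150,215,210,315);k=8
o=cv2.resize(im[b[1]:b[3],b[0]:b[2]],None,fx=k,fy=k,interpolation=cv2.INTER_CUBIC)[:600]
o2=o.copy()
x,y,z=.4549,.1863,.1352+.025
def dr(o,P,col):
    q=((proj("side",P)+.5-[b[0],b[1]])*k).astype(int);cv2.polylines(o,[q[:,None]],True,col,1)
dr(o2,circ(x,y,z+.022,.02),(0,255,0));dr(o2,circ(x,y,z+.010,.02),(255,255,0));dr(o2,circ(x,y,z,.007),(0,0,255))
dr(o2,circ(x,y,.054,.016),(0,255,0))
cv2.imwrite("pics/g9.png",np.hstack([o[:,:400],o2[:,:400]]))
```

```text
(no output)
```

View pics/g9.png

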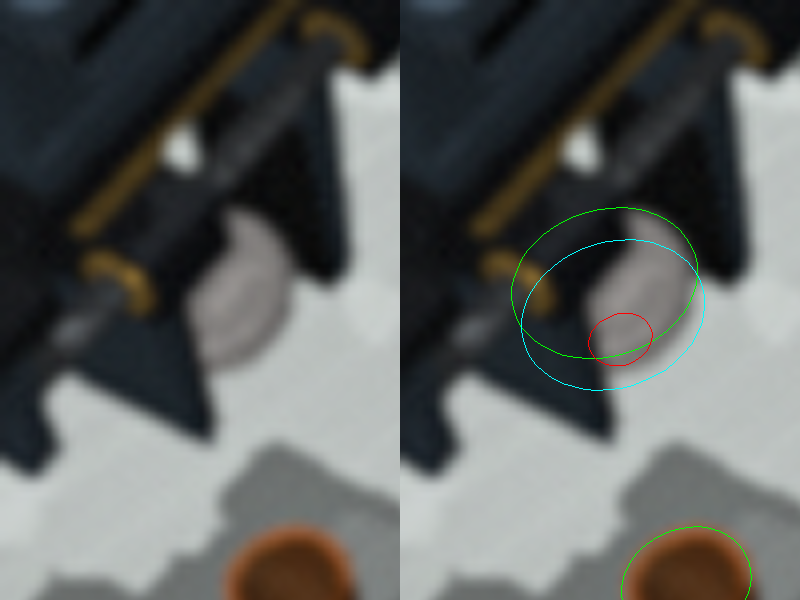

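Run:
```python
from h import *
im=cv2.imread("pics/side_l2.png");b=(165,232,195,267);k=16
o=im[b[1]:b[3],b[0]:b[2]].astype(float)
o=np.clip((o-100)*2.2,0,255).astype(np.uint8)
cv2.imwrite("pics/g10.png",cv2.resize(o,None,fx=k,fy=k,interpolation=cv2.INTER_CUBIC))
```

```text
(no output)
```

View pics/g10.png

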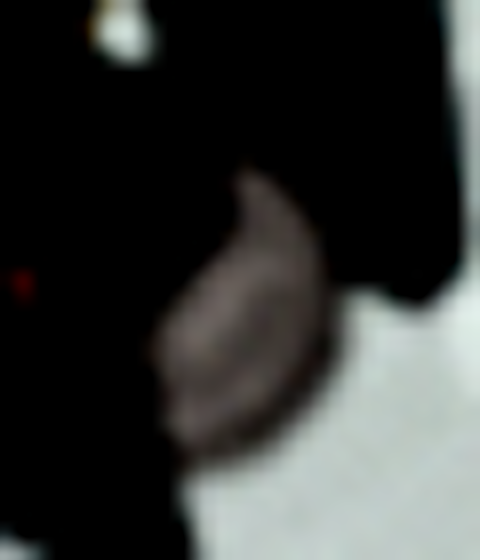

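```bash
cat > tilt.py <<'E'
from h import *
from scipy.optimize import least_squares
def lidpts(c,th,jaw,R,plug):
    # c: lid centre, rotation th about jaw axis
    j=np.array([*jaw,0]);j/=np.linalg.norm(j);p=np.array([-j[1],j[0],0]);zz=np.array([0,0,1.])
    p2=p*np.cos(th)+zz*np.sin(th);z2=-p*np.sin(th)+zz*np.cos(th)
    a=np.linspace(0,2*np.pi,72,endpoint=False)
    ring=lambda r,h:np.array(c)+r*(np.cos(a)[:,None]*j+np.sin(a)[:,None]*p2)+h*z2
    return np.vstack([ring(R,.011),ring(R,-.001)]),ring(plug,-.011),ring(R,.011)
if __name__=="__main__":
    g=np.array([(265,170),(300,205),(322,250),(340,320),(330,370),(290,425),(240,460),(190,470)])/16+[165,232]-.5
    jaw=(.3,-.954)
    for c in([.4549,.186,.1352+.036],):
      def f(q,full=False):
        th,dp,dz,dj=q
        P=np.array(c)+dp*np.array([.954,.3,0])+[0,0,dz]+dj*np.array([.3,-.954,0])
        h,_,_=lidpts(P,th,jaw,.02,.007)
        cn=cv2.convexHull(proj("side",h).astype(np.float32))
        d=[cv2.pointPolygonTest(cn,tuple(map(float,x)),True) for x in g]
        return np.r_[d,dp/.004,dz/.002,dj/.002]
      for t0 in(-.4,0,.4):
        r=least_squares(f,[t0,0,0,0],diff_step=1e-3,x_scale=[.1,.002,.002,.002]);print(r.x.round(4),r.cost.round(2),f(r.x).round(1))
      print(f([0,0,0,0]).round(1))
E
python3 tilt.py
```

```text
[-0.4  0.  -0.   0. ] 2.72 [ 1.   1.   1.3  0.8 -0.2 -0.7 -0.7  0.1  0.  -0.   0. ]
[-0.2636  0.0019 -0.0003 -0.0012] 0.75 [ 0.4  0.2  0.2  0.2 -0.2 -0.4 -0.2  0.6  0.5 -0.2 -0.6]
[-0.2625  0.002  -0.0004 -0.0012] 0.75 [ 0.4  0.2  0.2  0.2 -0.2 -0.4 -0.2  0.6  0.5 -0.2 -0.6]
[1.  1.8 2.1 1.9 2.2 2.1 1.9 2.2 0.  0.  0. ]
```

Request:
send_rows(
  commands="0 0 0 -10; 0 0 0 -10; 0 0 0 -10; 0 0 0 -10; 0 0 0 0; 0 0 0 0",
)

```text
time: 13.05
ee_pos: [0.4548, 0.1864, 0.1353]
eef_rot: [-0.138, 0.694, -0.137, -0.693]
contact_force: [0.7, 0.7, -0.8]
gripper_width: 0.0394
```

```bash
cat > look.py <<'E'
from h import *
import sys
# look.py out cx cy w k gain : side crop + annotated
def view(out,c,w,k,foot,D,foot_d,jar=None,cam="side"):
    im=cams.snapshot(cam);cv2.imwrite("pics/raw_"+out,im)
    b=(int(c[0]-w),int(c[1]-w));o=im[max(b[1],0):b[1]+2*w,max(b[0],0):b[0]+2*w];b=(max(b[0],0),max(b[1],0))
    o=cv2.resize(o,None,fx=k,fy=k,interpolation=cv2.INTER_CUBIC);o2=o.copy()
    def dr(P,col):
        q=((proj(cam,P)+.5-[b[0],b[1]])*k).astype(int);cv2.polylines(o2,[q[:,None]],True,col,1)
    if foot is not None:
        x,y,z=foot;dr(circ(x,y,z+.022,D/2),(0,255,0));dr(circ(x,y,z+.010,D/2),(255,255,0));dr(circ(x,y,z,foot_d/2),(0,0,255))
    if jar: dr(circ(jar[0],jar[1],jar[2],jar[3]/2),(255,0,255))
    cv2.imwrite("pics/"+out,np.hstack([o,o2])[:600,:800])
E
python3 - <<'E'
from look import *
s=arm.observe();p=s["ee_pos"];print(p,s["gripper_width"],s["joints"][5])
view("g11.png",(180,255),25,8,(p[0],p[1],p[2]+.025),.04,.014,(.4549,.1863,.0545,.032))
E
```

```text
[0.45477007 0.18636054 0.13527171] 0.03935910690999986 2.3276619714273394
```

View pics/g11.png

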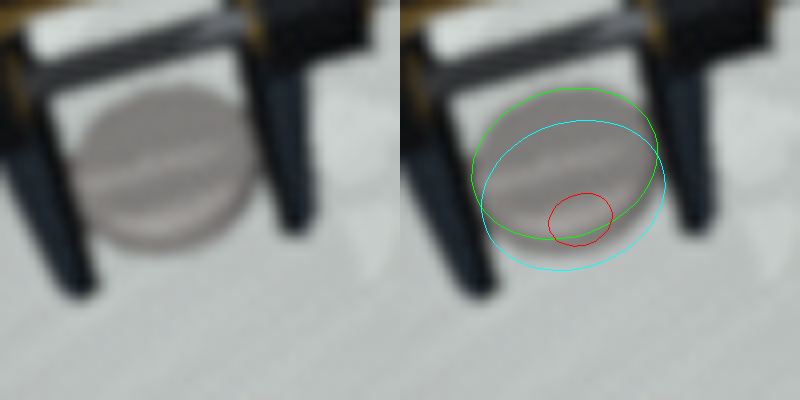

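Run:
```python
from tilt import *
g=np.array([(110,115),(140,92),(175,82),(210,90),(240,110),(95,230),(130,250),(160,255),(200,245),(235,220)])/8+[155,230]-.5
a=np.deg2rad(-112.5);jaw=(np.cos(a),np.sin(a));pv=np.array([-jaw[1],jaw[0],0])
c=np.array([.4548,.1864,.1353+.036])
def f(q,fz=None):
    th,dp,dz,dj=q
    h,_,_=lidpts(c+dp*pv+[0,0,dz]+dj*np.array([*jaw,0]),th,jaw,.02,.007)
    cn=cv2.convexHull(proj("side",h).astype(np.float32))
    return np.r_[[cv2.pointPolygonTest(cn,tuple(map(float,x)),True) for x in g],dp/.02,dz/.004,dj/.004]
for t0 in np.deg2rad([-30,-20,-10,0,10,20]):
    r=least_squares(lambda q:f([t0,*q]),[0,0,0],diff_step=1e-2,x_scale=.002);print(np.rad2deg(t0).round(),(r.x*1000).round(1),r.cost.round(2),f([t0,*r.x]).round(1)[:10])
```

```text
-30.0 [-2.2  3.6  0.4] 19.23 [-1.5 -2.8 -2.9 -1.5  0.4  0.2 -1.5 -2.5 -2.5 -1.4]
-20.0 [0.  1.5 0.4] 3.91 [-0.2 -1.3 -1.5 -0.5  0.6  0.4 -0.5 -1.2 -1.1 -0.3]
-10.0 [ 2.4 -0.7  0.3] 0.9 [ 0.8 -0.1 -0.4  0.2  0.6  0.4  0.3 -0.1 -0.   0.4]
0.0 [ 4.4 -2.3  0.3] 3.37 [1.5 0.8 0.4 0.7 0.6 0.4 0.7 0.6 0.8 1. ]
10.0 [ 5.9 -3.3  0.4] 6.38 [1.8 1.3 0.8 0.9 0.5 0.2 0.9 1.1 1.4 1.3]
20.0 [ 6.9 -3.5  0.5] 7.25 [1.8 1.4 0.9 0.9 0.4 0.1 0.9 1.2 1.6 1.3]
```

Request:
send_rows(
  commands="0 0 -30 0; 0 0 -30 0; 0 0 -25 0; 0 0 -13 0; 0 0 0 0; 0 0 0 0",
)

```text
time: 13.85
ee_pos: [0.4554, 0.1868, 0.0378]
eef_rot: [-0.138, 0.694, -0.138, -0.693]
contact_force: [-0.8, -0.5, -0.4]
gripper_width: 0.0391
```

Run:
```python
from look import *
s=arm.observe();p=s["ee_pos"];print(p,s["gripper_width"],s["contact_force"])
view("g12.png",(188,285),25,8,(p[0],p[1],p[2]+.025),.04,.014,(.4549,.1863,.0545,.032))
```

```text
[0.45542629 0.18680802 0.03783992] 0.03914213765531071 [-0.80764614 -0.46748946 -0.43451598]
```

View pics/g12.png

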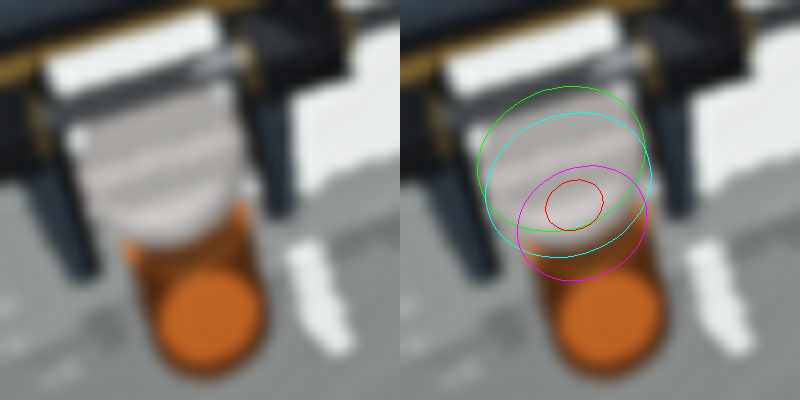

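Request:
send_rows(
  commands="0 0 -4 0; 0 0 -4 0; 0 0 -4 0; 0 0 0 0",
)

```text
time: 14.4
ee_pos: [0.4542, 0.1864, 0.0246]
eef_rot: [0.138, -0.693, 0.138, 0.694]
contact_force: [0.3, 0.6, 0.1]
gripper_width: 0.0391
```

Request:
send_rows(
  commands="0 0 -2 0; 0 0 -2 0; 0 0 0 0",
)

```text
time: 14.78
ee_pos: [0.4544, 0.1864, 0.0208]
eef_rot: [0.138, -0.693, 0.138, 0.694]
contact_force: [-0.7, 1.1, -0.9]
gripper_width: 0.0396
```

No contact force so far. Checking, then releasing.

Request:
send_rows(
  commands="0 0 0 0; 0 0 0 0; 0 0 0 0; 0 0 0 0; 0 0 0 0",
  hand=0.72,
)

```text
time: 15.4
ee_pos: [0.4546, 0.1865, 0.021]
eef_rot: [0.138, -0.693, 0.138, 0.693]
contact_force: [0.5, 0.7, -0.7]
gripper_width: 0.0655
```

Run:
```python
from look import *
s=arm.observe();p=s["ee_pos"];print(p,s["gripper_width"],s["contact_force"])
view("g13.png",(188,285),25,8,(.4549,.1863,.044),.04,.014,(.4549,.1863,.0545,.032))
```

```text
[0.45456033 0.18649961 0.02099772] 0.06551752324121123 [ 0.54271863  0.67327728 -0.70460864]
```

View pics/g13.png

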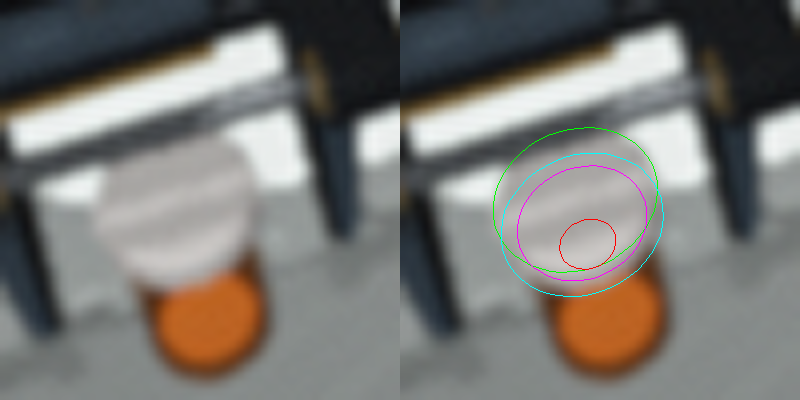

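Request:
send_rows(
  commands="0 0 30 0; 0 0 50 0; 0 0 50 0; 2 -54 0 10; 2 -54 0 10; 2 -54 0 10; 2 -54 0 10; 2 -54 0 0; 2 -54 0 0; 2 -54 0 0; 0 -50 0 0",
  hand=1,
)

```text
time: 16.82
ee_pos: [0.4686, -0.2336, 0.151]
eef_rot: [0.096, 0.701, 0.096, -0.7]
contact_force: [-0.3, -0.2, -0.8]
gripper_width: 0.0914
```

Run:
```python
from look import *
s=arm.observe();p=s["ee_pos"];print(p,s["gripper_width"],s["contact_force"])
view("g14.png",(188,285),25,8,(.4568,.1855,.044),.04,.014,None)
t=cams.snapshot("top");cv2.imwrite("pics/raw_top14.png",t);c=(140,175,200,225)
cv2.imwrite("pics/g14t.png",cv2.resize(t[c[1]:c[3],c[0]:c[2]],None,fx=8,fy=8,interpolation=cv2.INTER_CUBIC))
```

```text
[ 0.46860634 -0.23364001  0.15097536] 0.09138933925715734 [-0.30759039 -0.15578328 -0.78355249]
```

View pics/g14.png

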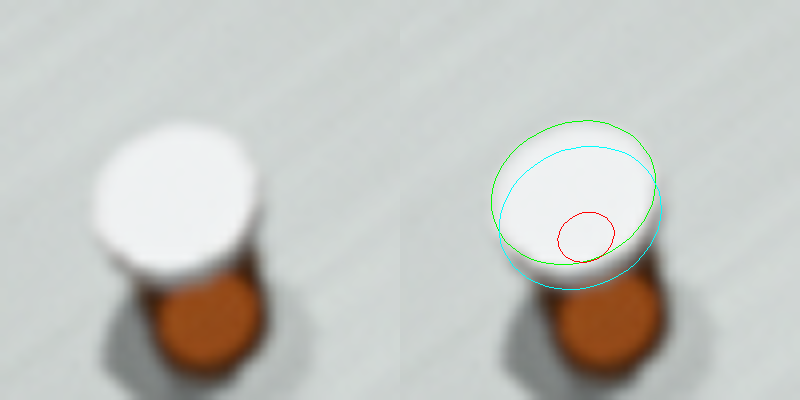

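View pics/g14t.png

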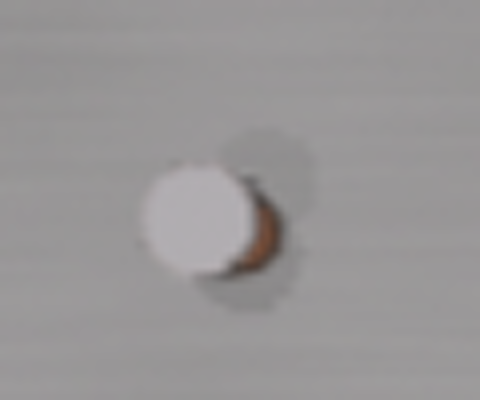

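Request:
send_rows(
  commands="0 0 -40 0; 0 0 -40 0; 0 0 -20 0; 0 0 0 0; 0 0 0 0",
)

```text
time: 17.55
ee_pos: [0.4695, -0.2316, 0.0519]
eef_rot: [0.097, 0.701, 0.096, -0.7]
contact_force: [-0.1, -0.3, -0.1]
gripper_width: 0.0913
```

Run:
```python
from look import *
s=arm.observe();p=s["ee_pos"];print(p,s["gripper_width"],s["contact_force"])
view("g15.png",(320,180),35,5.7,(.4685,-.2425,.048),.049,.023,None)
```

```text
[ 0.46951424 -0.2316242   0.05191576] 0.0913240177186803 [-0.13693521 -0.32262466 -0.10306348]
```

View pics/g15.png

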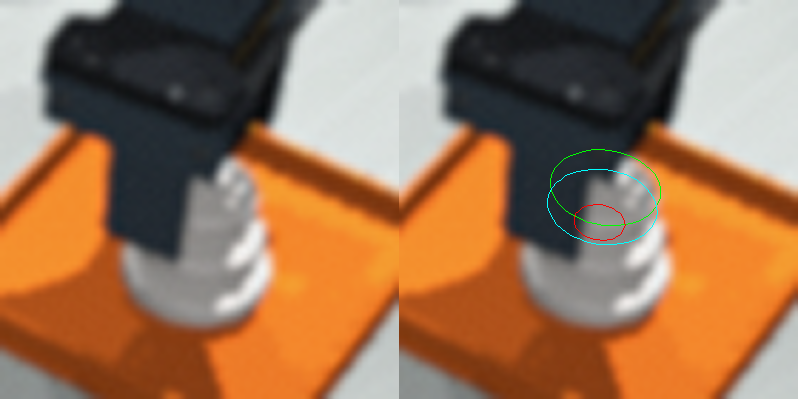

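Request:
send_rows(
  commands="-1.5 -10.5 0 1.7; 0 0 -15 0; 0 0 -14 0; 0 0 0 0; 0 0 0 0",
)

```text
time: 18.23
ee_pos: [0.4673, -0.242, 0.0218]
eef_rot: [-0.107, -0.699, -0.107, 0.699]
contact_force: [-1.0, 0.0, -0.5]
gripper_width: 0.0916
```

Request:
send_rows(
  commands="0 0 0 0; 0 0 0 0; 0 0 0 0; 0 0 0 0; 0 0 0 0; 0 0 0 0",
  hand=0,
  force=15,
)

```text
time: 18.98
ee_pos: [0.4673, -0.2422, 0.022]
eef_rot: [0.107, 0.699, 0.107, -0.699]
contact_force: [0.3, -0.2, 0.7]
gripper_width: 0.0483
```

Request:
send_rows(
  commands="0 0 10 0; 0 0 40 0; 0 0 50 0; 0 0 28 0; 23 43 0 -8; 23 43 0 -8; 23 43 0 -8; 23 43 0 -8; 23 43 0 -8; 22 44 0 -8; 0 0 0 0; 0 0 0 0",
)

```text
time: 20.48
ee_pos: [0.6038, 0.0164, 0.1502]
eef_rot: [0.186, -0.682, 0.187, 0.682]
contact_force: [0.1, 0.0, -1.0]
gripper_width: 0.0481
```

Run:
```python
from look import *
s=arm.observe();p=s["ee_pos"];print(p,s["gripper_width"],s["contact_force"],s["eef_rot"])
q=proj("side",p+[0,0,.036])[0];print(q)
view("g16.png",q,25,8,(p[0],p[1],p[2]+.026),.049,.023,(.6047,.0169,.071,.041))
im=cv2.imread("pics/raw_g16.png");cv2.imwrite("pics/g16f.png",im)
```

```text
[0.60377962 0.01642235 0.15015104] 0.048084217420520256 [ 0.05775711  0.03406209 -0.99672868] [ 0.18623772 -0.68191626  0.18682033  0.68220517]
[201.43700723 162.87744558]
```

View pics/g16.png

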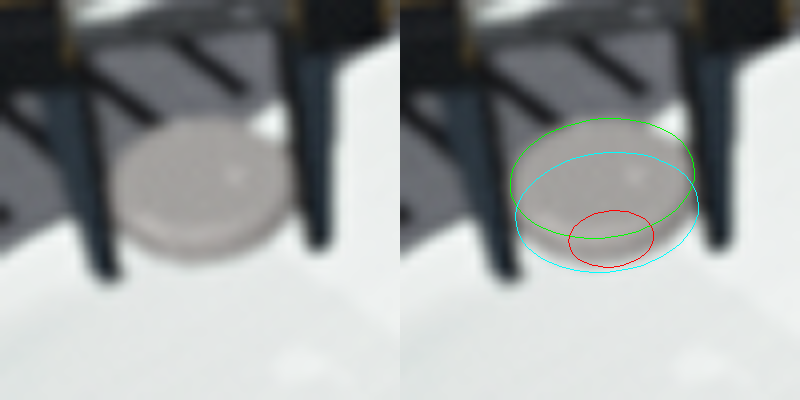

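View pics/g16f.png

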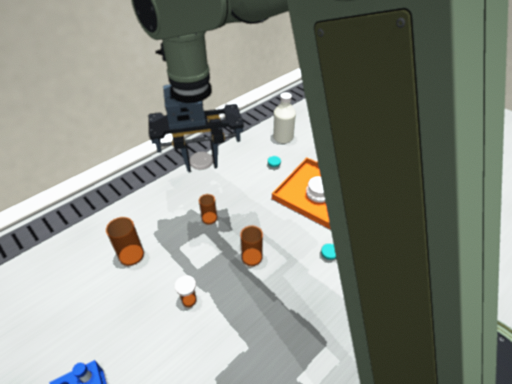

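Request:
send_rows(
  commands="1 0.5 -30 0; 0 0 -35 0; 0 0 -25 0; 0 0 -9 0; 0 0 0 0; 0 0 0 0",
)

```text
time: 21.28
ee_pos: [0.6062, 0.0169, 0.0523]
eef_rot: [-0.187, 0.683, -0.187, -0.681]
contact_force: [0.6, 0.0, -1.1]
gripper_width: 0.0481
```

Run:
```python
from look import *
s=arm.observe();p=s["ee_pos"];print(p,s["gripper_width"],s["contact_force"])
view("g17.png",(208,200),25,8,(p[0],p[1],p[2]+.026),.049,.023,(.6047,.0169,.071,.041))
```

```text
[0.60616721 0.01692521 0.05233888] 0.048144549197259905 [ 0.55252972  0.02642867 -1.10725341]
```

View pics/g17.png

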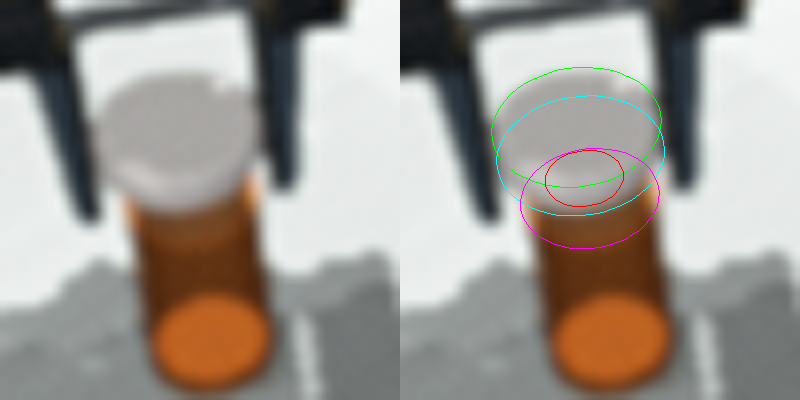

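Request:
send_rows(
  commands="0 0 -4 0; 0 0 -4 0; 0 0 -3 0; 0 0 -2 0; 0 0 0 0; 0 0 0 0",
)

```text
time: 22.08
ee_pos: [0.6054, 0.0173, 0.038]
eef_rot: [-0.187, 0.682, -0.187, -0.682]
contact_force: [0.2, -0.3, -0.1]
gripper_width: 0.0482
```

Request:
send_rows(
  commands="0 0 -1.5 0; 0 0 0 0",
)

```text
time: 22.32
ee_pos: [0.6051, 0.0173, 0.0364]
eef_rot: [0.187, -0.682, 0.187, 0.682]
contact_force: [0.0, -0.4, -0.6]
gripper_width: 0.0482
```

Request:
send_rows(
  commands="0 0 0 0; 0 0 0 0; 0 0 0 0; 0 0 0 0; 0 0 0 0",
  hand=0.82,
)

```text
time: 22.95
ee_pos: [0.6053, 0.0173, 0.0365]
eef_rot: [0.187, -0.682, 0.187, 0.682]
contact_force: [0.2, -0.1, 0.1]
gripper_width: 0.0747
```

Run:
```python
from look import *
s=arm.observe();p=s["ee_pos"];print(p,s["gripper_width"],s["contact_force"])
view("g18.png",(208,200),25,8,(.6063,.0156,.061),.049,.023,None)
```

```text
[0.60526196 0.01729487 0.03648229] 0.07470909752363926 [ 0.15131322 -0.06259688  0.14390905]
```

View pics/g18.png

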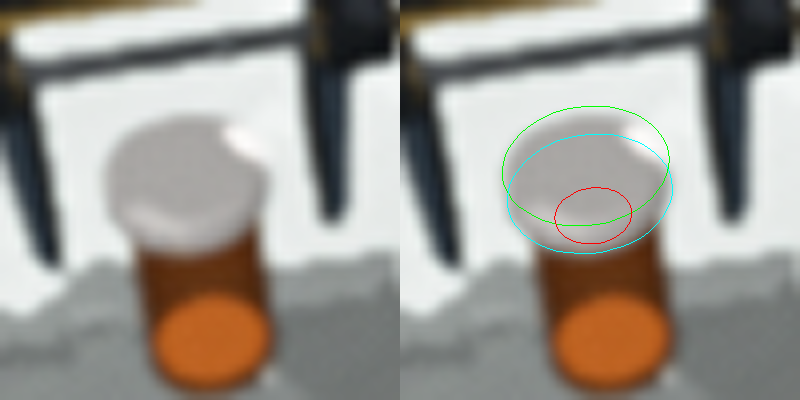

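Request:
send_rows(
  commands="0 0 30 0; 0 0 50 0; 0 0 34 0; -23 -43 0 8; -23 -43 0 8; -23 -43 0 8; -23 -43 0 8; -23 -43 0 8; -22 -44 0 8; 0 0 -50 0; 0 0 0 0; 0 0 0 0",
  hand=1,
)

```text
time: 24.5
ee_pos: [0.4692, -0.2417, 0.1016]
eef_rot: [0.107, 0.699, 0.106, -0.699]
contact_force: [0.4, -0.5, 0.5]
gripper_width: 0.0909
```

Run:
```python
from look import *
s=arm.observe();p=s["ee_pos"];print(p,s["gripper_width"],s["contact_force"],s["eef_rot"])
view("g19.png",(320,185),35,5.7,(.4685,-.2425,.026),.058,.032,None)
view("g19b.png",(208,200),25,8,(.6063,.0156,.061),.049,.023,None)
```

```text
[ 0.46918478 -0.24174647  0.10159695] 0.09090553381616871 [ 0.39322178 -0.46029846  0.52977737] [ 0.10714291  0.69943451  0.10647387 -0.69855213]
```

View pics/g19.png

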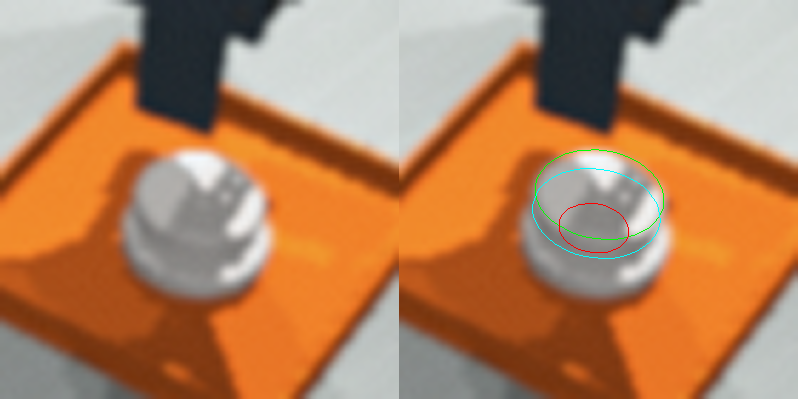

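View pics/g19b.png

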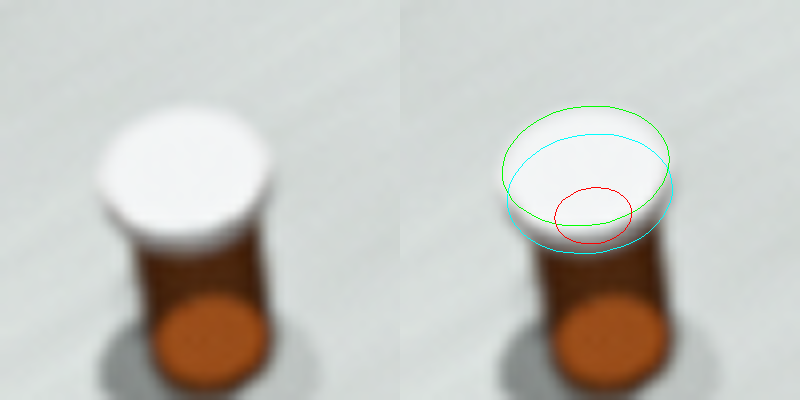

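Request:
send_rows(
  commands="-1 0 -40 0; 0 0 -40 0; 0 0 -15 0; 0 0 -6 0; 0 0 0 0; 0 0 0 0",
)

```text
time: 25.35
ee_pos: [0.4683, -0.2422, 0.0007]
eef_rot: [0.107, 0.7, 0.106, -0.698]
contact_force: [-0.5, -0.4, -0.2]
gripper_width: 0.0911
```

Request:
send_rows(
  commands="0 0 0 0; 0 0 0 0; 0 0 0 0; 0 0 0 0; 0 0 0 0; 0 0 0 0",
  hand=0,
  force=15,
)

```text
time: 26.1
ee_pos: [0.4672, -0.2418, -0.0005]
eef_rot: [-0.107, -0.699, -0.107, 0.699]
contact_force: [0.6, -0.0, 0.9]
gripper_width: 0.0574
```

Request:
send_rows(
  commands="0 0 10 0; 0 0 40 0; 0 0 50 0; 0 0 50 0; -4 43 0 -9; -4 43 0 -9; -4 43 0 -9; -4 43 0 -9; -4 43 0 -9; -3 44 0 -9; 0 0 0 0; 0 0 0 0",
)

```text
time: 27.6
ee_pos: [0.4443, 0.0169, 0.1498]
eef_rot: [-0.222, 0.672, -0.222, -0.671]
contact_force: [-0.1, 0.4, 1.0]
gripper_width: 0.0572
```

Run:
```python
from look import *
s=arm.observe();p=s["ee_pos"];print(p,s["gripper_width"],s["contact_force"],s["eef_rot"])
q=proj("side",p+[0,0,.01])[0];print(q)
view("g20.png",q,33,6,(p[0],p[1],p[2]+.026),.058,.032,(.4448,.0173,.088,.050))
```

```text
[0.44432777 0.01692253 0.14982892] 0.057189089559671245 [-0.0595907   0.40850171  1.04491332] [-0.22166198  0.67164111 -0.22196137 -0.67119098]
[251.10616522 211.67993338]
```

View pics/g20.png

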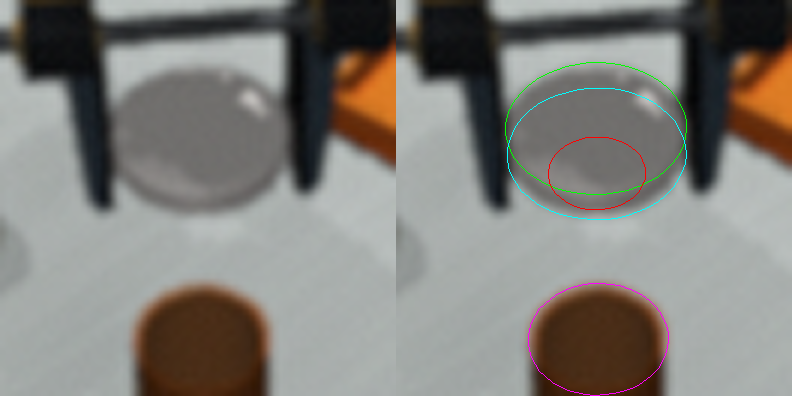

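Request:
send_rows(
  commands="0.5 0.4 -30 0; 0 0 -30 0; 0 0 -20 0; 0 0 0 0; 0 0 0 0",
)

```text
time: 28.28
ee_pos: [0.4456, 0.017, 0.0702]
eef_rot: [-0.223, 0.672, -0.223, -0.671]
contact_force: [0.6, 0.5, -0.9]
gripper_width: 0.0571
```

Run:
```python
from look import *
s=arm.observe();p=s["ee_pos"];print(p,s["gripper_width"],s["contact_force"])
view("g21.png",(251,235),33,6,(p[0],p[1],p[2]+.026),.058,.032,(.4448,.0173,.088,.050))
```

```text
[0.44557308 0.01700937 0.07022512] 0.05708689257762897 [ 0.59903877  0.50997997 -0.89256129]
```

View pics/g21.png

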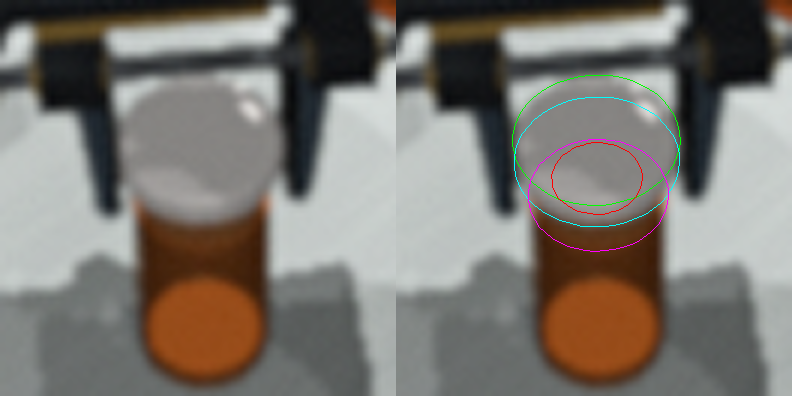

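Aligned over the L jar. Lowering.

Request:
send_rows(
  commands="0 0 -4 0; 0 0 -4 0; 0 0 -4 0; 0 0 -3 0; 0 0 -1.5 0; 0 0 0 0; 0 0 0 0",
)

```text
time: 29.2
ee_pos: [0.4449, 0.0177, 0.0531]
eef_rot: [-0.222, 0.671, -0.222, -0.671]
contact_force: [0.0, -1.0, -1.2]
gripper_width: 0.0573
```

Request:
send_rows(
  commands="0 0 0 0; 0 0 0 0; 0 0 0 0; 0 0 0 0; 0 0 0 0",
  hand=0.95,
)

```text
time: 29.82
ee_pos: [0.4447, 0.0177, 0.053]
eef_rot: [0.222, -0.671, 0.222, 0.671]
contact_force: [-0.2, 0.0, -0.4]
gripper_width: 0.0866
```

Request:
send_rows(
  commands="0 0 10 0; 0 0 40 0; 0 0 46 0; 4 -43 0 9; 4 -43 0 9; 4 -43 0 9; 4 -43 0 9; 4 -43 0 9; 3 -44 0 9; 0 0 -50 0; 0 0 0 0; 0 0 0 0",
  hand=1,
)

```text
time: 31.32
ee_pos: [0.4685, -0.2414, 0.1004]
eef_rot: [0.107, 0.7, 0.106, -0.698]
contact_force: [0.2, 0.3, 0.3]
gripper_width: 0.0912
```

Run:
```python
from look import *
s=arm.observe();p=s["ee_pos"];print(p,s["gripper_width"],s["contact_force"],s["eef_rot"])
view("g22.png",(320,185),35,5.7,(.4685,-.2425,.004),.067,.041,None)
view("g22b.png",(251,235),33,6,(.446,.0163,.078),.058,.032,None)
```

```text
[ 0.46854395 -0.24136423  0.10042776] 0.09119487039766862 [0.20245628 0.25013797 0.3276506 ] [ 0.10711923  0.6995237   0.10635349 -0.69848479]
```

View pics/g22.png

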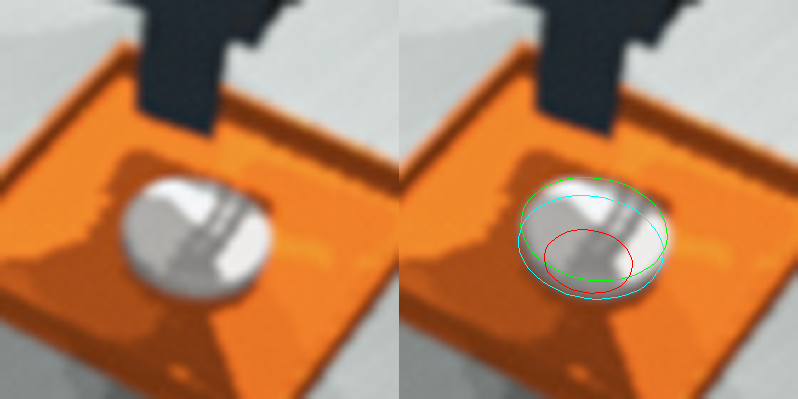

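View pics/g22b.png

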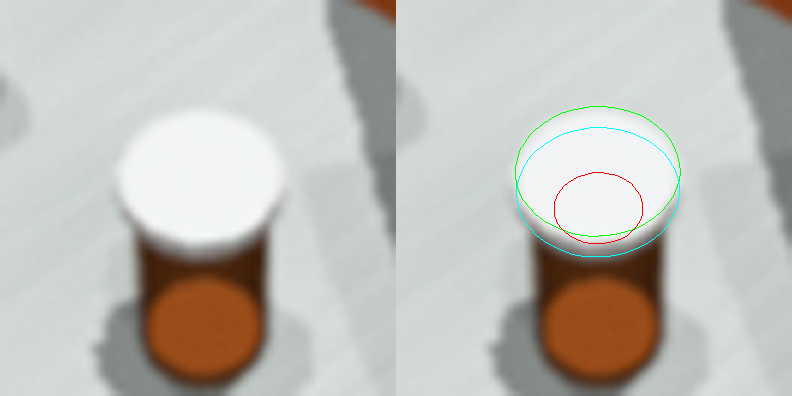

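Request:
send_rows(
  commands="-1 -1 -40 0; 0 0 -40 0; 0 0 -25 0; 0 0 -11 0; 0 0 -4 0; 0 0 0 0; 0 0 0 0",
)

```text
time: 32.3
ee_pos: [0.4675, -0.2427, -0.02]
eef_rot: [0.107, 0.7, 0.106, -0.698]
contact_force: [0.5, 0.1, 0.4]
gripper_width: 0.0909
```

Request:
send_rows(
  commands="0 0 0 0; 0 0 0 0; 0 0 0 0; 0 0 0 0; 0 0 0 0; 0 0 0 0",
  hand=0,
  force=15,
)

```text
time: 33.05
ee_pos: [0.4669, -0.2424, -0.0209]
eef_rot: [0.107, 0.699, 0.106, -0.699]
contact_force: [-1.2, -0.2, 3.0]
gripper_width: 0.0665
```

Request:
send_rows(
  commands="0 0 10 0; 0 0 40 0; 0 0 50 0; 0 0 50 0; 0 0 40 0; 17 46 0 -6; 17 46 0 -6; 17 46 0 -6; 17 46 0 -6; 17 46 0 -6; 0 0 0 0",
)

```text
time: 34.42
ee_pos: [0.5522, -0.0095, 0.1691]
eef_rot: [0.077, -0.703, 0.076, 0.703]
contact_force: [-0.2, -0.4, -0.6]
gripper_width: 0.0662
```

Request:
send_rows(
  commands="17 46 0 0; 17 46 0 0; 17 46 0 0; 17 46 0 0; 19 45 0 0; 0 0 0 0; 0 0 0 0",
)

```text
time: 35.3
ee_pos: [0.6383, 0.2153, 0.1687]
eef_rot: [0.078, -0.702, 0.079, 0.703]
contact_force: [0.1, -0.3, -0.0]
gripper_width: 0.0664
```

Run:
```python
from look import *
s=arm.observe();p=s["ee_pos"];print(p,s["gripper_width"],s["contact_force"],s["eef_rot"])
q=proj("side",p+[0,0,.0])[0];print(q)
view("g23.png",q,33,6,(p[0],p[1],p[2]+.025),.067,.041,(.6395,.2161,.105,.059))
```

```text
[0.63830734 0.21531005 0.168713  ] 0.06637296192967798 [ 0.1217081  -0.30846221 -0.03315276] [ 0.07750603 -0.7024062   0.07853165  0.70317219]
[111.02581905 206.25065223]
```

View pics/g23.png

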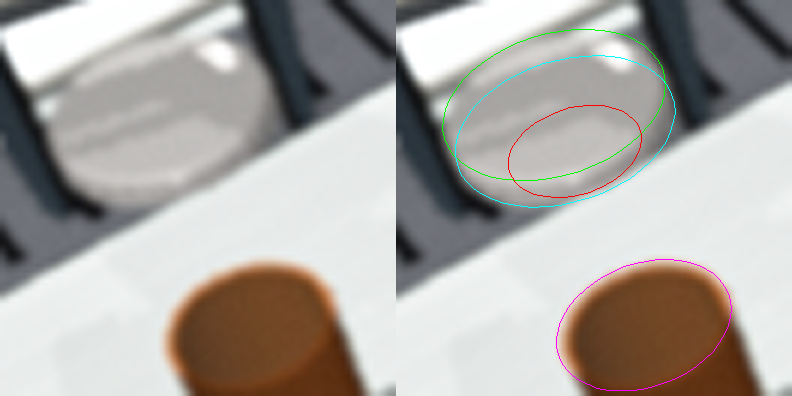

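Request:
send_rows(
  commands="1.5 0.7 -30 0; 0 0 -30 0; 0 0 -20 0; 0 0 0 0; 0 0 0 0",
)

```text
time: 35.98
ee_pos: [0.6409, 0.2166, 0.0904]
eef_rot: [-0.079, 0.703, -0.078, -0.702]
contact_force: [0.1, 0.1, -0.6]
gripper_width: 0.0664
```

Run:
```python
from look import *
s=arm.observe();p=s["ee_pos"];print(p,s["gripper_width"],s["contact_force"])
view("g24.png",(122,228),33,6,(p[0],p[1],p[2]+.025),.067,.041,(.6395,.2161,.105,.059))
```

```text
[0.64092983 0.21661637 0.09039588] 0.0664205013460488 [ 0.08053478  0.08919972 -0.63927594]
```

View pics/g24.png

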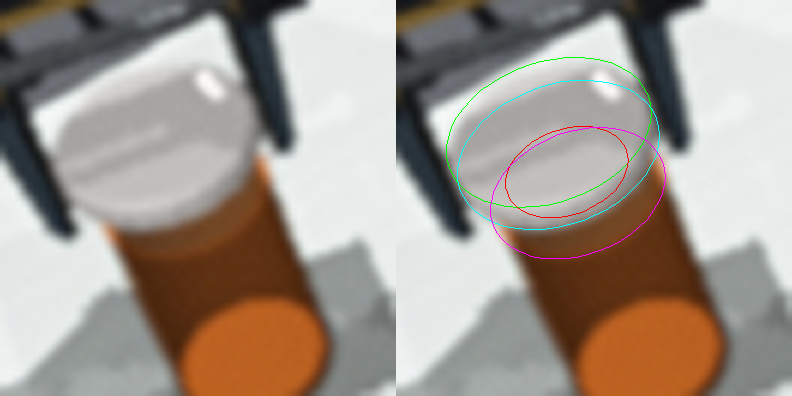

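Request:
send_rows(
  commands="-0.5 0 -4 0; 0 0 -4 0; 0 0 -4 0; 0 0 -3 0; 0 0 -1.5 0; 0 0 0 0; 0 0 0 0",
)

```text
time: 36.9
ee_pos: [0.6398, 0.2173, 0.0725]
eef_rot: [0.078, -0.703, 0.078, 0.703]
contact_force: [-1.1, -0.8, 0.1]
gripper_width: 0.0665
```

Request:
send_rows(
  commands="0 0 0 0; 0 0 0 0; 0 0 0 0; 0 0 0 0; 0 0 0 0; 0 0 0 0",
  hand=1,
)

```text
time: 37.65
ee_pos: [0.6398, 0.2174, 0.0725]
eef_rot: [-0.078, 0.703, -0.078, -0.703]
contact_force: [0.1, 0.4, 0.5]
gripper_width: 0.0909
```

Request:
send_rows(
  commands="0 0 10 0; 0 0 40 0; 0 0 50 0; -17 -46 0 6; -17 -46 0 6; -17 -46 0 6; -17 -46 0 6; -17 -46 0 6; -17 -46 0 0; -17 -46 0 0; -17 -46 0 0; 0 0 0 0",
)

```text
time: 39.15
ee_pos: [0.503, -0.1532, 0.1734]
eef_rot: [0.105, 0.7, 0.105, -0.699]
contact_force: [-0.4, 0.4, -0.9]
gripper_width: 0.091
```

Run:
```python
from look import *
s=arm.observe();p=s["ee_pos"];print(p,s["gripper_width"],s["contact_force"])
view("g25.png",(122,228),33,6,(.6409,.2155,.095),.067,.041,None)
t=cams.snapshot("top");cv2.imwrite("pics/top_end.png",t)
```

```text
[ 0.50295706 -0.15320732  0.1734187 ] 0.09104009899135902 [-0.35625743  0.43154258 -0.87871338]
```

View pics/g25.png

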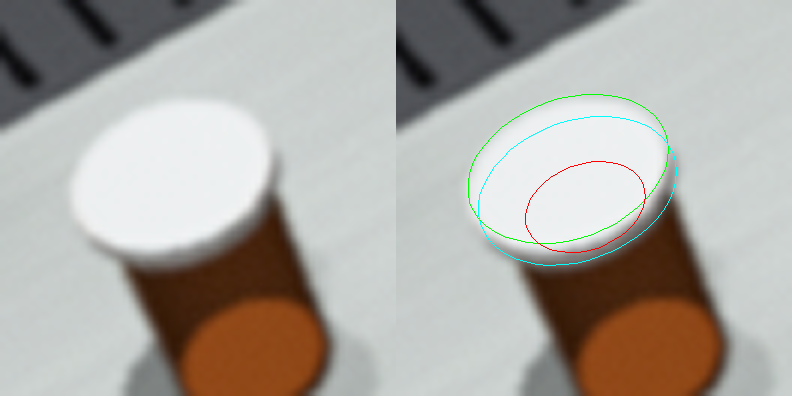

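View pics/top_end.png

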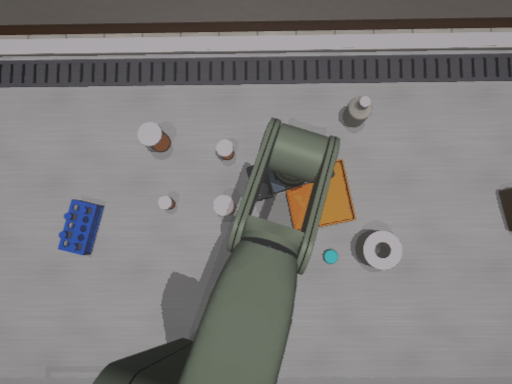

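View pics/raw_g25.png

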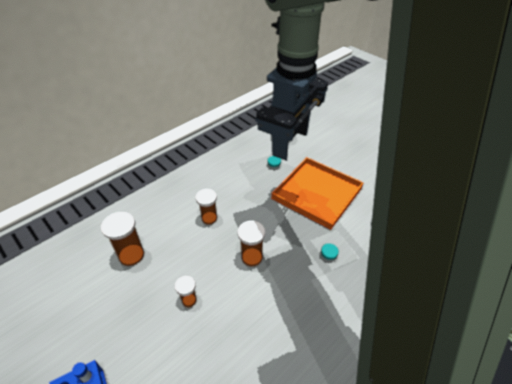

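All four lids appear seated. I'll make one numeric check of the lid tops (position, height, tilt) from both views.

Run:
```python
from h import *
ims={"side":cv2.imread("pics/raw_g25.png"),"top":cv2.imread("pics/top_end.png")}
J={"xl":(67,.105,.6395,.2161),"l":(58,.088,.4448,.0173),"m":(49,.071,.6047,.0169),"s":(40,.054,.4549,.1863)}
for k,(D,h,x,y) in J.items():
    r=D/2000;obs={}
    for n in ims:
        c=proj(n,[x,y,h+.012])[0].astype(int);w=20;b=(c[0]-w,c[1]-w,c[0]+w,c[1]+w)
        g=cv2.cvtColor(ims[n],cv2.COLOR_BGR2GRAY)[b[1]:b[3],b[0]:b[2]].astype(float)
        bg=np.median(g);hi=np.percentile(g[w-3:w+4,w-3:w+4],50)
        # lid bright disc vs surroundings
        obs[n]=(np.clip((g-(bg+3))/(hi-bg-3),0,1),b)
        if n=="top":obs[n]=(np.clip((g-bg-3)/(hi-bg-3),0,1),b)
    def ring(p):
        X,Y,Z,tx,ty=p;P=circ(0,0,0,r);P[:,2]=P[:,0]*tx+P[:,1]*ty;return P+[X,Y,Z]
    loss=lambda p:sum(((soft(n,[ring(p)],o[1])-o[0])**2).sum() for n,o in obs.items())
    f=fit(loss,[x,y,h+.012,0,0],[.003,.003,.003,.05,.05])
    print(k,"offset mm",((f.x[:2]-[x,y])*1000).round(1),"top above rim mm (12)",round((f.x[2]-h)*1000,1),"tilt deg",np.rad2deg(np.hypot(*f.x[3:])).round(1),round(f.fun,1))
s=arm.observe();print(s["time"],s["dq"].round(3),s["contact_force"].round(1))
```

```text
xl offset mm [-1.8  1. ] top above rim mm (12) 13.6 tilt deg 3.3 25.0
l offset mm [0.7 2.6] top above rim mm (12) 11.2 tilt deg 4.4 178.2
m offset mm [0.4 0.1] top above rim mm (12) 13.2 tilt deg 3.6 26.5
s offset mm [-0.3 -0.3] top above rim mm (12) 14.9 tilt deg 5.5 25.3
39.25 [ 0.03   0.005 -0.     0.004 -0.002 -0.003] [ 0.3  0.3 -0.4]
```

Run:
```python
from h import *
ims={"side":cv2.imread("pics/raw_g25.png"),"top":cv2.imread("pics/top_end.png")}
J={"xl":(67,.105,.6395,.2161),"m":(49,.071,.6047,.0169),"s":(40,.054,.4549,.1863)}
for k,(D,h,x,y) in J.items():
  for dr in(0,-.001):
    r=D/2000+dr;obs={}
    for n in ims:
        c=proj(n,[x,y,h+.012])[0].astype(int);w=20;b=(c[0]-w,c[1]-w,c[0]+w,c[1]+w)
        g=cv2.cvtColor(ims[n],cv2.COLOR_BGR2GRAY)[b[1]:b[3],b[0]:b[2]].astype(float)
        bg=np.median(g);hi=np.median(g[w-3:w+4,w-3:w+4])
        obs[n]=(np.clip((g-bg-3)/(hi-bg-3),0,1),b)
    def ring(p):
        X,Y,Z,tx,ty=p;P=circ(0,0,0,r);P[:,2]=P[:,0]*tx+P[:,1]*ty;return P+[X,Y,Z]
    loss=lambda p:sum(((soft(n,[ring(p)],o[1])-o[0])**2).sum() for n,o in obs.items())
    f=fit(loss,[x,y,h+.012,0,0],[.003,.003,.003,.05,.05]);f0=fit(lambda p:loss([*p,0,0]),[x,y,h+.012],[.003]*3)
    print(k,dr,np.rad2deg(f.x[3:]).round(1),round(f.fun,1),"flat:",((f0.x-[x,y,h])*1000).round(1),round(f0.fun,1))
im=ims["side"];cv2.imwrite("pics/s_end.png",cv2.resize(im[262:312,163:213],None,fx=12,fy=12,interpolation=cv2.INTER_CUBIC))
```

```text
xl 0 [-2.8 -1.8] 25.0 flat: [-1.4  0.9 13.4] 34.7
xl -0.001 [ 0.2 -1.3] 9.0 flat: [-1.8  1.1 13.5] 10.1
m 0 [-3.6  0.4] 26.5 flat: [ 0.5  0.2 13.3] 29.9
m -0.001 [-0.8 -1.8] 12.3 flat: [-0.4  0.6 13.9] 13.0
s 0 [-5.4  0.9] 25.3 flat: [ 0.3 -0.4 13.7] 30.3
s -0.001 [ 0.1 -0.4] 9.2 flat: [-0.1 -0.3 14.3] 9.3
```

View pics/s_end.png

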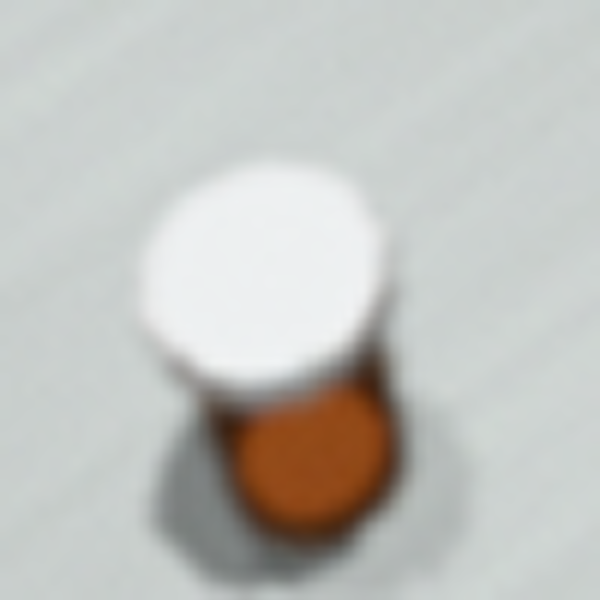

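With the apparent radius corrected, tilts are under 2° and offsets are about 2 mm or less. I'll let the arm settle and hand in.

Request:
send_rows(
  commands="0 0 0 0; 0 0 0 0; 0 0 0 0; 0 0 0 0",
)

```text
time: 39.75
ee_pos: [0.5039, -0.1502, 0.1724]
eef_rot: [-0.107, -0.699, -0.107, 0.699]
contact_force: [0.8, -0.1, 0.1]
gripper_width: 0.0911
```

```bash
python3 -c "
from plant import arm
print(arm.close_job())"
```

```text
the job is handed in; nothing more can be done
None
```

I took the four white lids off the stack one by one (S, M, L, XL) and set each on the jar of its own size. I handed the job in at about 40 s with the gripper empty and clear. No verdict was reported.

**Fingertip offset:** the first grasp closed on air, because the real fingertips are about 30 mm higher than the reported TCP. A light touch on top of the stack (about 20 N) gave the correction, and every grasp after that held.

**Last checks:**
- **S, M and XL:** the lid tops lie within about 2 mm of the jar axes and fit flat to within 2°. That needed a 1 mm allowance on the apparent lid radius. Without it the fit gave 3–5.5°, which I put down to blurred edges. Tops measured 13–14 mm above the rim against the nominal 12, which is within measuring error.
- **L:** the numeric fit did not work (large residual, 4.4° with no allowance), possibly because the arm or its shadow was too close in the picture. I judged this lid by eye from the overlay with the arm away, where it looked properly seated.
- **Cameras:** the two views disagreed by about 2–3 mm throughout, so I used a joint fit of both.
- **Everything else:** in the last pictures the bottle and tissue roll looked undisturbed and the jars stood upright where they began. I never touched the turquoise look-alikes.

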